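# Set out the boiler couplings by size and stop the largest

## Robot

A 7-joint arm with a two-finger parallel gripper is mounted at the origin on the work surface. World frame = base frame: x ahead of the robot, y to its left, z up, the work surface at z = 0. Lengths are in m, angles in rad, forces in N, time in s.
With the tool pointing down it reaches from about 0.35 to 0.9 m from the base axis. Payload 8.1 kg.
Tool frame: the origin (TCP) lies at the very end of the fingers, on their centre line; the grasp point (between the pads) lies 19 mm behind it (ctrl.tcp_to_grasp is the distance from the TCP to the grasp point, in m); z points along the fingers, y is the direction in which the jaws open and shut (so a half turn about z gives the same grasp; the last joint's range is limited). The gripper opens to 92 mm and grips with 3 to 60 N. Pads are 19 mm wide; open, the fingers measure 130 mm over their backs; the gripper's body (75 mm by 190 mm) begins 47 mm behind the grasp point.
Start: joints at [1.114, 0.434, 0.025, 1.573, -0.012, 1.134, -0.075], TCP at [0.217, -0.586, 0.227] pointing down, gripper open.
Joint ranges: [-2.62, 2.62], [-0.44, 2.09], [-1.27, 1.32], [0.08, 2.57], [-1.32, 4.46], [0.12, 2], [-2.74, 2.74]. Speed limits (rad/s): [2.22, 2.22, 3.01, 3.01, 3.14, 3.14, 3.14].

## Interface

Orientations are given as a unit quaternion [w, x, y, z].
In Python, from plant import ctrl, cams gives the robot as it stands. The module is installed in compiled form; this text tells all that it offers.
- The arm moves only by the tool servo_tool, never from a script. Its argument "rows" is a list of rows, each a list of 7 numbers: the opening, from 0 (shut) to 1 (fully open), then the shift along the tool's x, y, z in cm, then the turn, a rotation vector about the tool's x, y, z in rad. A call has 1 to 5 rows; each row is the pose to reach, as a shift and turn from the pose commanded when the call began, along the tool's axes at that moment; what a row does not reach only later rows make up. A row lasts 1/10 s, in which the tool goes at most 50 mm and 8.59 degrees, less where a joint would pass 70% of its speed; a pose out of reach is approached as far as the arm can. A call with a gripper value outside its range is refused whole. The fingers move at their own pace and stop on an object; "squeeze" is the grip in N (left out, the last holds). Time passes only in rows, so rows that repeat a pose let the fingers close. It gives the time, the measured TCP pose, the force and the opening at its end, in the units of the state.
- ctrl.observe(): the state, without advancing time (a new reading comes with each control period).
- cams.grab_frame(name): name is "side" or "top"; returns a dict with "frame" (480x640x3 uint8, red, green, blue), "depth" (480x640 float32, m along the optical axis (not along the pixel's ray), 0 where there is no reading), "camera_matrix" (3x3 intrinsics, pixels), "R" (3x3) and "t" (3): a world point X has camera coordinates R X + t. Camera axes: x right, y down, z forward; pixel columns grow to the right and rows downward; lengths in m; the calibration is good to about 2 mm. A picture is of the moment at which its call begins.
- ctrl.job_done(): hands the job in, once; it reports no verdict.
The state is a dict: "clock": time; "qpos": joint angles; "joint_vel": joint speeds; "joint_efforts": joint torques, N m; "position": TCP position; "ee_rot": TCP orientation; "wrist_force": force on the tool from outside, world axes, zero at the start; "torque": the same for the moment, N m; "width": finger opening in m.
Only numpy, scipy, OpenCV 4.12 (cv2) and the standard library are available. Lean on these libraries where they do the work, as an engineer would, in place of code of your own. Each camera call takes 0.05 s, during which the arm holds its last target.

## Task

Set the four copper couplings out on the strip in order of size, the smallest on the pad next to the brass valve and the largest at the far end, each standing upright in the middle of its own pad. Stop the largest one with the rubber bung, taper down and pushed fully home so that its flange sits flat on the rim. Leave everything standing still.

Things in the scene. Friction and masses are not known exactly. Their poses are not given: they have to be found in the camera images.
- coupling_a: smallest copper coupling: a plain open copper tube with thin raised beads standing on end, loose, 26 mm outside diameter, 36 mm high, wall 3 mm; origin at the centre of its lower end, z along its axis (up)
- coupling_b: second smallest copper coupling: a plain open copper tube with thin raised beads standing on end, loose, 33 mm outside diameter, 50 mm high, wall 3 mm; origin at the centre of its lower end, z along its axis (up)
- coupling_c: second largest copper coupling: a plain open copper tube with thin raised beads standing on end, loose, 40 mm outside diameter, 64 mm high, wall 3 mm; origin at the centre of its lower end, z along its axis (up)
- coupling_d: largest copper coupling: a plain open copper tube with thin raised beads standing on end, loose, 48 mm outside diameter, 78 mm high, wall 3 mm; origin at the centre of its lower end, z along its axis (up)
- bung: loose black rubber bung, rigid, standing on its narrow foot, 59 mm high: taper 28 mm long (28 mm across at the foot, 39 mm at its top), flange 50 mm across and 5 mm thick, round knob 24 mm across and 26 mm high; origin at the centre of the foot, z up through the knob. Fits only the largest coupling (bore 42 mm); home when the flange underside, 28 mm above the origin, rests on the rim
- pad_1: round grey pad, 64 mm in diameter and 3 mm thick, fixed on the plywood strip (75 x 480 mm, 8 mm thick, flat on the table); one of a row of four alike, 85 mm apart, numbered in sequence; origin at the centre of its underside, 8 mm above the table (its top is 11 mm above the table); its y axis runs along the strip
- pad_2: round grey pad, 64 mm in diameter and 3 mm thick, fixed on the plywood strip (75 x 480 mm, 8 mm thick, flat on the table); one of a row of four alike, 85 mm apart, numbered in sequence; origin at the centre of its underside, 8 mm above the table (its top is 11 mm above the table); its y axis runs along the strip
- pad_3: round grey pad, 64 mm in diameter and 3 mm thick, fixed on the plywood strip (75 x 480 mm, 8 mm thick, flat on the table); one of a row of four alike, 85 mm apart, numbered in sequence; origin at the centre of its underside, 8 mm above the table (its top is 11 mm above the table); its y axis runs along the strip
- pad_4: round grey pad, 64 mm in diameter and 3 mm thick, fixed on the plywood strip (75 x 480 mm, 8 mm thick, flat on the table); one of a row of four alike, 85 mm apart, numbered in sequence; origin at the centre of its underside, 8 mm above the table (its top is 11 mm above the table); its y axis runs along the strip
- valve: small brass stop valve with a round black handwheel (40 mm in diameter, 54 mm high), fixed on the strip at one of its two ends, 77 mm beyond the middle of the end pad there (either pad 1 or pad 4); the other end carries a low wooden block. Origin at the centre of its underside, 8 mm above the table
Not all that is in view belongs to the job. What is shaped like the coupling_d but blue is not meant.

How it is judged:
By the outcome, as a careful person would: the job done as asked, in the order asked, and still so for the second after the job is handed in, with the robot touching nothing.
It also fails if it takes over 131 s, if anything falls off the work surface, if the arm or the gripper's body presses on something with over 40 N, if the wrist force passes 120 N, or if a joint passes its speed limit or range.

## Working session

There is one attempt and no reset: what is moved stays moved. The work goes in short steps, Python scripts to look and compute and a tool call to move; the robot and the scene stay as the last step left them, time stands still between calls to the robot, and variables do not carry over. Pictures are saved under pics/ and viewed, and the job is handed in when it is done.

Besides the shell and the picture viewer there is one more tool, called after "Emit:" in YAML: its name, and indented under it one key for each argument. servo_tool: Moves the arm, as the interface text tells. Its arguments: {"type":"object","properties":{"rows":{"type":"array","items":{"type":"array","items":{"type":"number"}}},"squeeze":{"type":"number"}},"required":["rows"]}

```bash
mkdir -p pics; ls; python3 - <<'E'
from plant import ctrl,cams
import cv2,numpy as np
s=ctrl.observe()
for k,v in s.items(): print(k,np.round(v,4))
print(ctrl.tcp_to_grasp)
for n in ("side","top"):
    f=cams.grab_frame(n)
    cv2.imwrite(f"pics/{n}0.png",f["frame"][:,:,::-1]); np.savez(f"{n}0.npz",**f)
    print(n,f["camera_matrix"],f["R"],f["t"], -f["R"].T@f["t"])
E
```

```text
pics
clock 0.0
qpos [ 1.1144  0.4352  0.025   1.5741 -0.0116  1.134  -0.0751]
joint_vel [ 0.0005 -0.0002 -0.002  -0.0006  0.0009 -0.0014 -0.    ]
joint_efforts [-3.00000e-04 -6.67855e+01  9.84100e-01 -3.14469e+01 -6.08000e-02
  4.29000e-02  1.00000e-04]
position [ 0.2163 -0.5858  0.2259]
ee_rot [-8.000e-04  9.844e-01  1.759e-01 -2.000e-04]
wrist_force [-0.4638 -0.1081 -0.2832]
torque [-0.0164 -0.0269 -0.0259]
width 0.0922
0.0188
side [[488.09016128   0.         317.05537409]
 [  0.         488.09016128 235.98323089]
 [  0.           0.           1.        ]] [[-0.96962092 -0.24395835  0.01787709]
 [-0.17060945  0.6220987  -0.76412409]
 [ 0.17529314 -0.74396071 -0.64482151]] [0.48676062 0.13212862 0.97556768] [0.32350535 0.76233629 0.72132783]
top [[434.66318611   0.         317.31287255]
 [  0.         434.66318611 241.10539807]
 [  0.           0.           1.        ]] [[ 8.30162409e-04 -9.99993204e-01  3.59194501e-03]
 [-9.83288556e-01 -1.47020540e-03 -1.82047947e-01]
 [ 1.82051991e-01 -3.38078906e-03 -9.83283094e-01]] [0.01471883 0.49098987 0.73112461] [0.34966981 0.01791236 0.8082333 ]
```

View pics/side0.png

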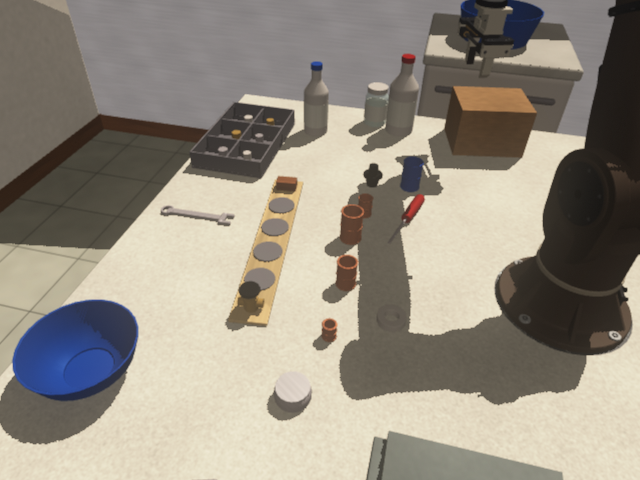

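View pics/top0.png

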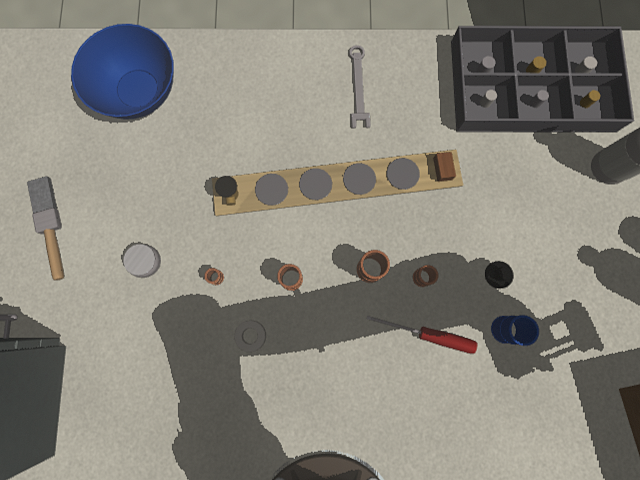

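The top view shows couplings near (213,276), (290,276), (374,265) and (426,275), and the bung at (499,273). The strip's valve is at (226,187) and its pads are at (271..403, 189..173). The blue decoy is at (515,330). In the side view the couplings are at (329,330), (346,272), (352,225) and (366,205).

```bash
cat > h.py <<'E'
import numpy as np,cv2
def cloud(f):
    K,R,t=f["camera_matrix"],f["R"],f["t"];d=f["depth"]
    v,u=np.mgrid[:480,:640]
    P=np.stack([(u-K[0,2])/K[0,0]*d,(v-K[1,2])/K[1,1]*d,d],-1)
    return (P-t)@R
def ray(f,u,v,z):
    K,R,t=f["camera_matrix"],f["R"],f["t"]
    c=-R.T@t; w=R.T@np.array([(u-K[0,2])/K[0,0],(v-K[1,2])/K[1,1],1])
    return c+w*(z-c[2])/w[2]
def proj(f,X):
    p=f["R"]@np.asarray(X)+f["t"];p=f["camera_matrix"]@p;return p[:2]/p[2]
def circ(xy):
    A=np.c_[2*xy,np.ones(len(xy))];b=(xy**2).sum(1)
    s=np.linalg.lstsq(A,b,rcond=None)[0];return s[:2],np.sqrt(s[2]+s[:2]@s[:2])
E
python3 - <<'E'
from h import *
T=dict(np.load("top0.npz"));S=dict(np.load("side0.npz"))
for n,f,pts in (("top",T,dict(a=(213,276),c=(290,276),d=(374,265),b=(426,275),bung=(499,273))),("side",S,dict(a=(329,330),c=(346,272),d=(352,225),b=(366,205),bung=(373,175)))):
    P=cloud(f)
    for k,(u,v) in pts.items():
        r=24
        sub=P[v-r:v+r,u-r:u+r].reshape(-1,3); z=sub[:,2]
        sub=sub[(f["depth"][v-r:v+r,u-r:u+r].ravel()>0)]; z=sub[:,2]
        zm=np.sort(z)[-8:]
        top=sub[z>np.median(zm)-0.006]
        c,rad=circ(top[:,:2])
        print(n,k,"ztop",np.round(zm,4)[[0,4,7]],len(top),"c",c.round(4),"r",rad.round(4))
    hsv=cv2.cvtColor(f["frame"],cv2.COLOR_RGB2HSV)
    # pads: gray patches at z~.011
    m=((P[...,2]>0.0085)&(P[...,2]<0.0135)&(hsv[...,1]<60)&(f["depth"]>0)).astype(np.uint8)
    m=cv2.morphologyEx(m,cv2.MORPH_OPEN,np.ones((3,3)))
    N,L,st,ce=cv2.connectedComponentsWithStats(m)
    for i in range(1,N):
        if st[i,4]>150: print(n,"pad",ce[i].round(1),st[i],ray(f,*ce[i],0.011).round(4))
E
```

```text
top a ztop [0.0364 0.0366 0.0375] 104 c [0.4299 0.2029] r 0.0121
top c ztop [0.0648 0.0651 0.0654] 178 c [0.4267 0.0636] r 0.019
top d ztop [0.0786 0.0791 0.0801] 216 c [ 0.4454 -0.0822] r 0.0229
top b ztop [0.0505 0.051  0.0515] 137 c [ 0.4303 -0.1789] r 0.0154
top bung ztop [0.0594 0.0598 0.0605] 147 c [ 0.4327 -0.3105] r 0.0084
top pad [402.9 172.9] [388 159  30  29 368] [ 0.6309 -0.1493  0.011 ]
top pad [266.3 189.3] [255 178  22  22 261] [0.5976 0.1126 0.011 ]
top pad [328.2 468.5] [ 287  456   87   24 1250] [ 0.104  -0.0037  0.011 ]
side a ztop [0.0391 0.0394 0.0408] 96 c [0.4285 0.2034] r 0.0121
side c ztop [0.067  0.0677 0.068 ] 130 c [0.4256 0.0641] r 0.0186
side d ztop [0.0807 0.0812 0.082 ] 124 c [ 0.4446 -0.0818] r 0.0228
side b ztop [0.0807 0.0812 0.082 ] 124 c [ 0.4446 -0.0818] r 0.0228
side bung ztop [0.062  0.0623 0.0652] 48 c [ 0.4315 -0.3098] r 0.009
```

```bash
python3 - <<'E'
from h import *
T=dict(np.load("top0.npz"));S=dict(np.load("side0.npz"))
for n,f,pts in (("top",T,[(271,189),(315,184),(360,179),(403,173)]),("side",S,[(260,279),(267,251),(274,227),(281,205)])):
    hsv=cv2.cvtColor(f["frame"],cv2.COLOR_RGB2HSV)
    print([hsv[v,u].tolist() for u,v in pts])
    m=((hsv[...,1]<50)).astype(np.uint8)
    m[hsv[...,2]<60]=0
    m=cv2.morphologyEx(m,cv2.MORPH_OPEN,np.ones((3,3)))
    N,L,st,ce=cv2.connectedComponentsWithStats(m)
    C=[]
    for u,v in pts:
        i=L[v,u]
        c,_=cv2.findContours((L==i).astype(np.uint8),0,1)
        e=cv2.fitEllipse(max(c,key=len)); w=ray(f,*e[0],0.011)
        C.append(w[:2]); print(n,st[i],ce[i].round(1),np.round(e[0],1),np.round(e[1],1),w.round(4),ray(f,*ce[i],.011).round(4)[:2])
    C=np.array(C);d=C[-1]-C[0];print(np.linalg.norm(np.diff(C,axis=0),axis=1),np.degrees(np.arctan2(-d[0],-d[1])))
E
```

```text
[[8, 10, 104], [0, 10, 105], [6, 12, 105], [173, 10, 104]]
top [255 174  33  31 820] [271.1 189. ] [271.1 189. ] [30.5 32.3] [0.5982 0.1033 0.011 ] [0.5982 0.1033]
top [299 169  33  31 814] [315.2 183.8] [315.2 183.8] [30.4 32.2] [0.6088 0.0193 0.011 ] [0.6088 0.0193]
top [343 163  33  31 806] [359.1 178.4] [359.1 178.4] [30.2 32.2] [ 0.6197 -0.0648  0.011 ] [ 0.6197 -0.0648]
top [387 158  32  31 803] [402.6 173.2] [402.6 173.2] [30.2 32. ] [ 0.6303 -0.1486  0.011 ] [ 0.6302 -0.1486]
[0.08470761 0.08476156 0.08452617] -7.245232383608072
[[12, 33, 138], [11, 32, 137], [12, 32, 136], [11, 30, 135]]
side [245 268  30  22 433] [260.4 277.6] [260.3 277.8] [19.1 28.6] [0.5961 0.1019 0.011 ] [0.5962 0.1012]
side [254 242  28  19 423] [267.3 251.1] [267.3 251.1] [18.  27.5] [0.6084 0.0208 0.011 ] [0.6084 0.0208]
side [262 219  26  16 345] [274.5 226.6] [274.5 226.6] [15.5 25.9] [ 0.6194 -0.0636  0.011 ] [ 0.6194 -0.0636]
side [269 198  25  15 295] [281. 205.] [281. 205.] [14.1 24.1] [ 0.6299 -0.1475  0.011 ] [ 0.6299 -0.1475]
[0.08196221 0.08518092 0.08452012] -7.724367353101071
```

```bash
cat >> h.py <<'E'
from scipy.spatial.transform import Rotation as Ro
def go(s,p,psi=97.2):
    q=s["ee_rot"];R=Ro.from_quat([q[1],q[2],q[3],q[0]])
    h=np.radians(psi)/2
    Rt=Ro.from_quat([np.cos(h),np.sin(h),0,0])
    print("t",round(float(s["clock"]),2),"pos",np.round(s["position"],4),"F",np.round(s["wrist_force"],1),"w",round(float(s["width"]),4))
    print(" shift cm",(R.inv().apply(np.array(p)-s["position"])*100).round(2),"turn",(R.inv()*Rt).as_rotvec().round(3))
E
cat > g.py <<'E'
import sys
from h import *
from plant import ctrl
a=[float(x) for x in sys.argv[1:]]
go(ctrl.observe(),a[:3],*(a[3:4]))
E
python3 g.py .45 -.25 .2; python3 g.py .429 .203 .15
```

```text
t 0.1 pos [ 0.2163 -0.5859  0.2261] F [-0.2 -1.1 -0.6] w 0.0916
 shift cm [ 33.56 -23.41   2.63] turn [-1.000e-03 -1.000e-03 -1.343e+00]
t 0.1 pos [ 0.2163 -0.5859  0.2261] F [-0.2 -1.1 -0.6] w 0.0916
 shift cm [ 47.28 -66.63   7.69] turn [-1.000e-03 -1.000e-03 -1.343e+00]
```

Emit:
servo_tool:
  rows:
    - [1,33.6,-23.4,2.0,0,0,-1.34]
    - [1,33.6,-23.4,2.0,0,0,-1.34]
    - [1,33.6,-23.4,2.0,0,0,-1.34]
    - [1,33.6,-23.4,2.0,0,0,-1.34]
    - [1,33.6,-23.4,2.0,0,0,-1.34]
  squeeze: 20

```text
clock: 0.6
position: [0.3599, -0.3796, 0.2143]
ee_rot: [-0.0, 0.85, 0.527, -0.0]
wrist_force: [0.5, 0.4, 0.4]
width: 0.0921
```

Emit:
servo_tool:
  rows:
    - [1,0,0,0,0,0,0]

```text
clock: 0.7
position: [0.3638, -0.3746, 0.2144]
ee_rot: [-0.001, 0.848, 0.531, 0.002]
wrist_force: [-0.2, 1.1, 0.8]
width: 0.0916
```

```bash
python3 g.py .429 .203 .12
```

```text
t 0.7 pos [ 0.3638 -0.3746  0.2144] F [-0.2  1.1  0.8] w 0.0916
 shift cm [ 54.77 -19.37   9.64] turn [ 0.001 -0.003 -0.578]
```

Emit:
servo_tool:
  rows:
    - [1,54.8,-19.4,3,0,0,-0.578]
    - [1,54.8,-19.4,3,0,0,-0.578]
    - [1,54.8,-19.4,3,0,0,-0.578]
    - [1,54.8,-19.4,3,0,0,-0.578]
    - [1,54.8,-19.4,3,0,0,-0.578]

```text
clock: 1.2
position: [0.3905, -0.1322, 0.2015]
ee_rot: [0.0, 0.666, 0.746, -0.0]
wrist_force: [0.5, 0.4, -0.1]
width: 0.0916
```

```bash
python3 g.py .429 .203 .12
```

```text
t 1.2 pos [ 0.3905 -0.1322  0.2015] F [ 0.5  0.4 -0.1] w 0.0916
 shift cm [32.86  7.65  8.14] turn [-0.     0.    -0.011]
```

Emit:
servo_tool:
  rows:
    - [1,32.9,7.7,5,0,0,-0.01]
    - [1,32.9,7.7,5,0,0,-0.01]
    - [1,32.9,7.7,5,0,0,-0.01]
    - [1,32.9,7.7,5,0,0,-0.01]
    - [1,32.9,7.7,5,0,0,-0.01]

```text
clock: 1.7
position: [0.4202, 0.1133, 0.1648]
ee_rot: [0.0, 0.664, 0.748, -0.0]
wrist_force: [1.6, 0.3, -0.4]
width: 0.0919
```

Emit:
servo_tool:
  rows:
    - [1,7,1.6,1,0,0,0]
    - [1,7,1.6,1,0,0,0]
    - [1,7,1.6,1,0,0,0]
    - [1,7,1.6,1,0,0,0]

```text
clock: 2.1
position: [0.4273, 0.1829, 0.1546]
ee_rot: [-0.0, 0.663, 0.749, -0.001]
wrist_force: [-0.6, -0.5, -0.6]
width: 0.0917
```

```bash
python3 g.py .429 .203 .08
```

```text
t 2.1 pos [0.4273 0.1829 0.1546] F [-0.6 -0.5 -0.6] w 0.0917
 shift cm [1.98 0.42 7.46] turn [-0.001  0.001 -0.004]
```

Emit:
servo_tool:
  rows:
    - [1,2.0,0.4,6.5,0,0,0]
    - [1,2.0,0.4,6.5,0,0,0]
    - [1,2.0,0.4,6.5,0,0,0]
    - [1,2.0,0.4,6.5,0,0,0]

```text
clock: 2.5
position: [0.4295, 0.2021, 0.0904]
ee_rot: [0.0, 0.664, 0.748, -0.0]
wrist_force: [0.1, 1.1, 0.7]
width: 0.0918
```

```bash
python3 g.py .429 .203 .01; python3 - <<'E'
from plant import cams
import cv2
for n in ("side","top"):
    f=cams.grab_frame(n); x,y=((250,230) if n=="side" else (130,190))
    cv2.imwrite(f"pics/{n}1.png",cv2.resize(f["frame"][y:y+150,x:x+200,::-1],None,fx=4,fy=4))
E
```

```text
t 2.5 pos [0.4295 0.2021 0.0904] F [0.1 1.1 0.7] w 0.0918
 shift cm [ 0.1  -0.03  8.04] turn [-0.     0.001 -0.006]
```

View pics/side1.png

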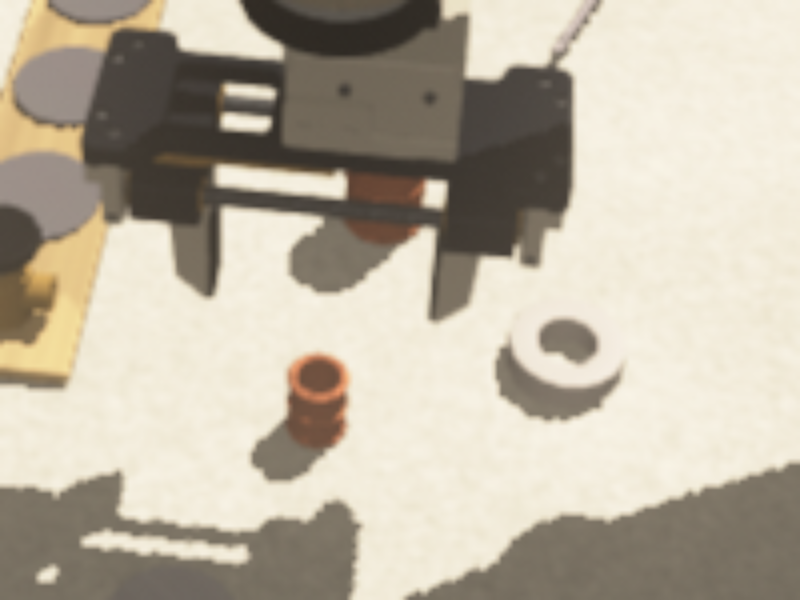

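The jaws straddle coupling a, which sits at about (318,400) in the 4x crop, and nothing is in the way of the descent.

Emit:
servo_tool:
  rows:
    - [0.7,0.1,0,4.0,0,0,0]
    - [0.7,0.1,0,7.9,0,0,0]
    - [0.7,0.1,0,7.9,0,0,0]
    - [0,0.1,0,7.9,0,0,0]
    - [0,0.1,0,7.9,0,0,0]
  squeeze: 15

```text
clock: 3.1
position: [0.4304, 0.2051, 0.0131]
ee_rot: [0.001, 0.663, 0.748, 0.001]
wrist_force: [0.3, -0.5, 0.5]
width: 0.0564
```

Emit:
servo_tool:
  rows:
    - [0,0,0,0,0,0,0]
    - [0,0,0,0,0,0,0]
    - [0,0,0,0,0,0,0]
    - [0,0,0,0,0,0,0]
    - [0,0,0,0,0,0,0]

```text
clock: 3.6
position: [0.4294, 0.2045, 0.0114]
ee_rot: [0.0, 0.663, 0.749, 0.0]
wrist_force: [-0.8, -0.2, 6.5]
width: 0.026
```

```bash
python3 g.py .598 .103 .08
```

```text
t 3.6 pos [0.4294 0.2045 0.0114] F [-0.8 -0.2  6.5] w 0.026
 shift cm [-12.11  15.52  -6.85] turn [ 0.001  0.    -0.005]
```

Emit:
servo_tool:
  rows:
    - [0,0,0,-4,0,0,0]
    - [0,0,0,-9.5,0,0,0]
    - [0,0,0,-9.5,0,0,0]
    - [0,0,0,-9.5,0,0,0]

```text
clock: 4.0
position: [0.4301, 0.2048, 0.1073]
ee_rot: [0.001, 0.663, 0.748, 0.001]
wrist_force: [0.7, -0.1, -0.8]
width: 0.0259
```

Emit:
servo_tool:
  rows:
    - [0,-12.1,15.5,0,0,0,0]
    - [0,-12.1,15.5,0,0,0,0]
    - [0,-12.1,15.5,0,0,0,0]
    - [0,-12.1,15.5,0,0,0,0]
    - [0,-12.1,15.5,0,0,0,0]

```text
clock: 4.5
position: [0.6018, 0.0967, 0.1032]
ee_rot: [0.001, 0.666, 0.746, -0.001]
wrist_force: [0.1, -0.1, -0.9]
width: 0.0262
```

Emit:
servo_tool:
  rows:
    - [0,0,0,0,0,0,0]
    - [0,0,0,0,0,0,0]

```text
clock: 4.7
position: [0.5959, 0.1039, 0.1047]
ee_rot: [-0.001, 0.663, 0.749, -0.001]
wrist_force: [-0.8, -0.4, -1.2]
width: 0.0261
```

```bash
cat > look.py <<'E'
import sys
from h import *
from plant import cams
n,tag,x,y=sys.argv[1],sys.argv[2],int(sys.argv[3]),int(sys.argv[4])
f=cams.grab_frame(n);np.savez(f"{n}{tag}.npz",**f)
cv2.imwrite(f"pics/{n}{tag}.png",cv2.resize(f["frame"][y:y+150,x:x+200,::-1],None,fx=4,fy=4))
E
python3 g.py .598 .1045 .022; python3 look.py side 2 170 190
```

```text
t 4.7 pos [0.5959 0.1039 0.1047] F [-0.8 -0.4 -1.2] w 0.0261
 shift cm [0.04 0.24 8.26] turn [-0.003 -0.    -0.003]
```

View pics/side2.png

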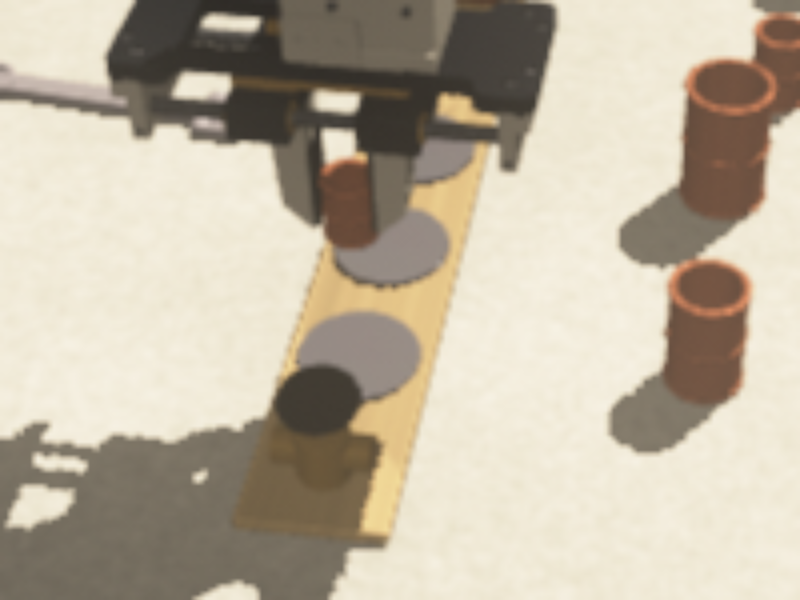

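Coupling a hangs upright in the jaws at crop position (348,200), over the pad nearest the valve. I'll lower it now.

Emit:
servo_tool:
  rows:
    - [0,0,0.2,4.0,0,0,0]
    - [0,0,0.2,7.5,0,0,0]
    - [0,0,0.2,8.0,0,0,0]
    - [0,0,0.2,8.2,0,0,0]
    - [0,0,0.2,8.2,0,0,0]

```text
clock: 5.25
position: [0.6001, 0.1042, 0.0254]
ee_rot: [0.0, 0.663, 0.749, 0.001]
wrist_force: [0.8, -0.2, 0.1]
width: 0.0258
```

Emit:
servo_tool:
  rows:
    - [0,0,0,0,0,0,0]
    - [0,0,0,0,0,0,0]

```text
clock: 5.45
position: [0.6004, 0.1036, 0.0254]
ee_rot: [0.001, 0.663, 0.749, 0.001]
wrist_force: [-0.5, 0.1, -0.2]
width: 0.0258
```

```bash
python3 g.py .598 .1045 .0225
```

```text
t 5.45 pos [0.6004 0.1036 0.0254] F [-0.5  0.1 -0.2] w 0.0258
 shift cm [ 0.12 -0.23  0.29] turn [ 0.002 -0.    -0.005]
```

Emit:
servo_tool:
  rows:
    - [0,0,-0.1,0.15,0,0,0]
    - [0,0,-0.1,0.15,0,0,0]
    - [0,0,-0.1,0.15,0,0,0]

```text
clock: 5.75
position: [0.5986, 0.1031, 0.0226]
ee_rot: [0.0, 0.663, 0.749, -0.0]
wrist_force: [0.1, 0.5, 0.0]
width: 0.0259
```

Emit:
servo_tool:
  rows:
    - [0,0,0,0.15,0,0,0]
    - [0,0,0,0.15,0,0,0]
    - [0,0,0,0.15,0,0,0]

```text
clock: 6.05
position: [0.5988, 0.1032, 0.0222]
ee_rot: [0.0, 0.663, 0.749, 0.0]
wrist_force: [-3.8, -1.4, 12.2]
width: 0.0258
```

Emit:
servo_tool:
  rows:
    - [0,0,0,-0.1,0,0,0]
    - [0,0,0,-0.1,0,0,0]
    - [0.5,0,0,-0.1,0,0,0]
    - [0.5,0,0,-0.1,0,0,0]
    - [0.6,0,0,-0.1,0,0,0]

```text
clock: 6.55
position: [0.5985, 0.1032, 0.0218]
ee_rot: [-0.0, 0.663, 0.749, -0.0]
wrist_force: [0.1, 0.3, -0.1]
width: 0.0453
```

Emit:
servo_tool:
  rows:
    - [0.6,0,0,-4,0,0,0]
    - [0.6,0,0,-9,0,0,0]
    - [0.8,0,0,-13,0,0,0]
    - [0.8,0,0,-13,0,0,0]

```text
clock: 6.95
position: [0.6017, 0.1048, 0.1579]
ee_rot: [0.003, 0.663, 0.749, 0.004]
wrist_force: [1.1, -0.9, -0.6]
width: 0.0669
```

```bash
python3 g.py .4303 -.1789 .15; python3 look.py side 3 170 190
```

```text
t 6.95 pos [0.6017 0.1048 0.1579] F [ 1.1 -0.9 -0.6] w 0.0669
 shift cm [-26.1  -20.45   0.57] turn [ 0.009 -0.001 -0.005]
```

View pics/side3.png

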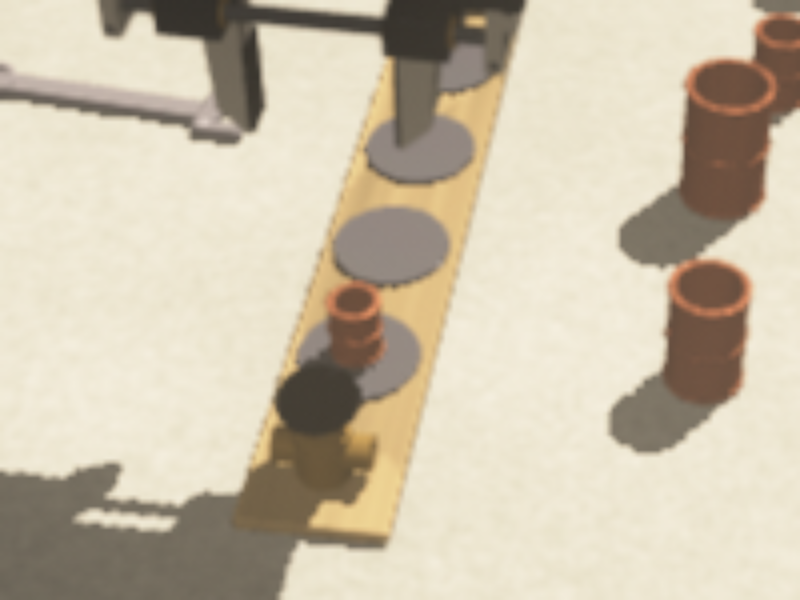

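Coupling a stands on the pad next to the valve at crop position (356,325). Next is coupling b.

Emit:
servo_tool:
  rows:
    - [0.8,-26.1,-20.5,0.6,0,0,0]
    - [0.8,-26.1,-20.5,0.6,0,0,0]
    - [0.8,-26.1,-20.5,0.6,0,0,0]
    - [0.8,-26.1,-20.5,0.6,0,0,0]
    - [0.8,-26.1,-20.5,0.6,0,0,0]

```text
clock: 7.5
position: [0.4668, -0.1121, 0.1462]
ee_rot: [-0.001, 0.663, 0.749, -0.001]
wrist_force: [-0.4, -0.7, -0.0]
width: 0.0734
```

```bash
python3 g.py .4303 -.1789 .10
```

```text
t 7.5 pos [ 0.4668 -0.1121  0.1462] F [-0.4 -0.7 -0. ] w 0.0734
 shift cm [-6.19 -4.42  4.62] turn [-0.002 -0.001 -0.005]
```

Emit:
servo_tool:
  rows:
    - [0.7,-6.2,-4.4,1,0,0,0]
    - [0.7,-6.2,-4.4,3,0,0,0]
    - [0.7,-6.2,-4.4,4.6,0,0,0]
    - [0.7,-6.2,-4.4,4.6,0,0,0]
    - [0.7,-6.2,-4.4,4.6,0,0,0]

```text
clock: 8.0
position: [0.4325, -0.1767, 0.1011]
ee_rot: [-0.001, 0.663, 0.749, -0.0]
wrist_force: [-0.2, 0.9, 0.9]
width: 0.0643
```

```bash
python3 g.py .4303 -.1789 .015;python3 look.py side 4 260 130; python3 look.py top 4 200 130;python3 g.py .4303 -.1789 .015;
```

```text
t 8.0 pos [ 0.4325 -0.1767  0.1011] F [-0.2  0.9  0.9] w 0.0643
 shift cm [-0.2  -0.24  8.61] turn [-0.001 -0.001 -0.004]
t 8.1 pos [ 0.4336 -0.1766  0.1019] F [-0.6  0.2 -0.2] w 0.0642
 shift cm [-0.19 -0.36  8.69] turn [ 0.001 -0.    -0.003]
```

View pics/side4.png

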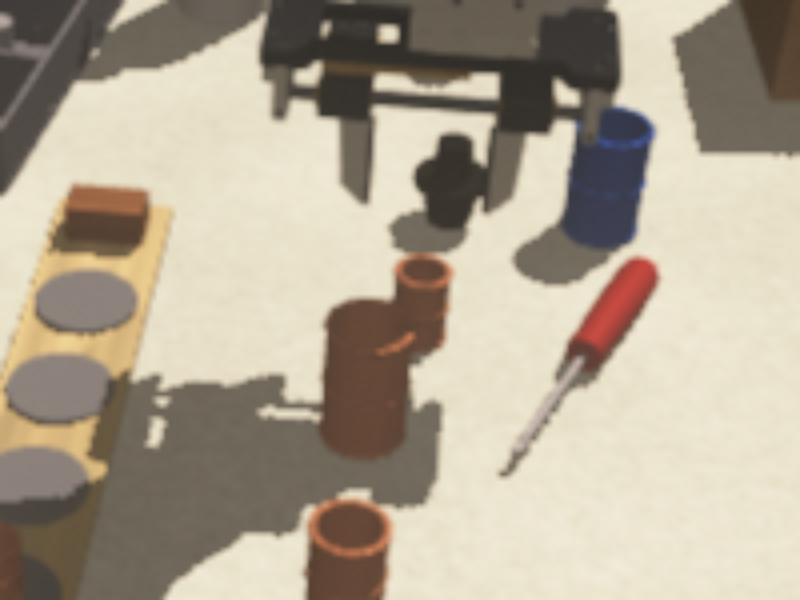

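View pics/top4.png

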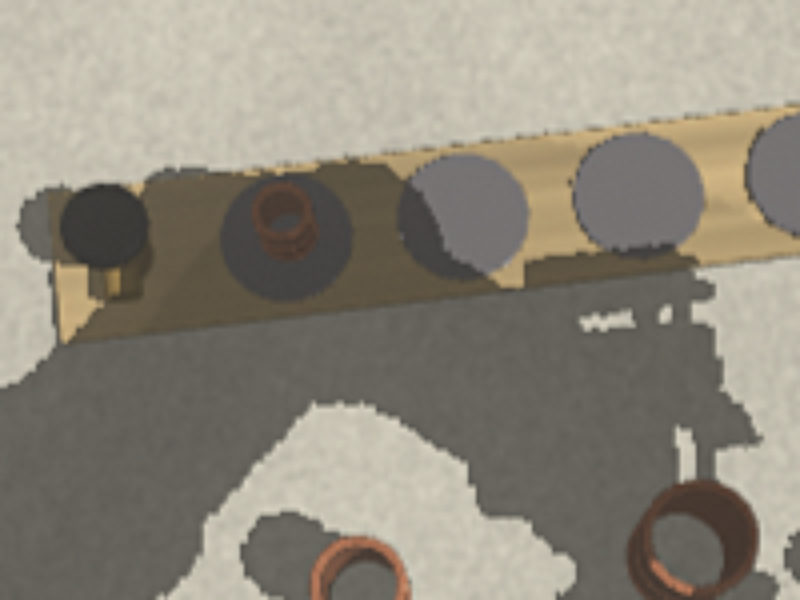

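Side: the jaws are lined up over coupling b at (423,300). Top: coupling a is roughly central on its pad at (287,220), its raised rim shifted outward by the camera angle.

```bash
cat > rim.py <<'E'
import sys
from h import *
def rim(f,X,zt):
    P=cloud(f);u,v=proj(f,[X[0],X[1],zt]).round().astype(int);r=26
    sub=P[v-r:v+r,u-r:u+r].reshape(-1,3)
    sub=sub[(abs(sub[:,2]-zt)<0.005)&(np.hypot(*(sub[:,:2]-X[:2]).T)<0.04)]
    c,rad=circ(sub[:,:2]);return c.round(4),rad.round(4),len(sub),np.median(sub[:,2]).round(4)
if __name__=="__main__":
    for n in ("top","side"):
        f=dict(np.load(f"{n}{sys.argv[1]}.npz"));a=[float(x) for x in sys.argv[2:]]
        print(n,rim(f,np.array(a[:2]),a[2]))
E
python3 rim.py 4 .598 .103 .046; python3 rim.py 4 .4303 -.1789 .05
```

```text
top (array([0.5992, 0.1017]), np.float64(0.012), 102, np.float64(0.0456))
side (array([0.5978, 0.1023]), np.float64(0.0119), 99, np.float64(0.0473))
top (array([ 0.4304, -0.1789]), np.float64(0.0155), 91, np.float64(0.0487))
side (array([ 0.4295, -0.1787]), np.float64(0.0153), 93, np.float64(0.0505))
```

Emit:
servo_tool:
  rows:
    - [0.7,-0.2,-0.3,1,0,0,0]
    - [0.7,-0.2,-0.3,5,0,0,0]
    - [0.7,-0.2,-0.3,8.6,0,0,0]
    - [0.7,-0.2,-0.3,8.6,0,0,0]
    - [0,-0.2,-0.3,8.6,0,0,0]
  squeeze: 20

```text
clock: 8.6
position: [0.4299, -0.1792, 0.0157]
ee_rot: [-0.001, 0.663, 0.749, -0.0]
wrist_force: [0.1, -0.2, 0.1]
width: 0.0595
```

Emit:
servo_tool:
  rows:
    - [0,0,0,0,0,0,0]
    - [0,0,0,0,0,0,0]
    - [0,0,0,0,0,0,0]
    - [0,0,0,0,0,0,0]

```text
clock: 9.0
position: [0.4307, -0.1802, 0.0165]
ee_rot: [0.001, 0.663, 0.748, 0.0]
wrist_force: [-0.9, 0.2, 7.9]
width: 0.0333
```

Emit:
servo_tool:
  rows:
    - [0,0,0,-4,0,0,0]
    - [0,0,0,-9,0,0,0]
    - [0,0,0,-12.5,0,0,0]
    - [0,0,0,-12.5,0,0,0]
    - [0,0,0,-12.5,0,0,0]

```text
clock: 9.5
position: [0.4303, -0.1802, 0.1414]
ee_rot: [0.001, 0.663, 0.748, 0.0]
wrist_force: [0.1, -1.0, -0.9]
width: 0.0332
```

```bash
python3 g.py .6087 .0205 .14
```

```text
t 9.5 pos [ 0.4303 -0.1802  0.1414] F [ 0.1 -1.  -0.9] w 0.0332
 shift cm [17.79 20.12  0.14] turn [ 0.002  0.002 -0.005]
```

Emit:
servo_tool:
  rows:
    - [0,17.7,20.1,0,0,0,0]
    - [0,17.7,20.1,0,0,0,0]
    - [0,17.7,20.1,0,0,0,0]
    - [0,17.7,20.1,0,0,0,0]
    - [0,17.7,20.1,0,0,0,0]

```text
clock: 10.0
position: [0.5965, 0.0082, 0.1386]
ee_rot: [-0.001, 0.663, 0.749, -0.001]
wrist_force: [0.7, -0.9, 0.4]
width: 0.0333
```

```bash
python3 g.py .6087 .019 .05
```

```text
t 10.0 pos [0.5965 0.0082 0.1386] F [ 0.7 -0.9  0.4] w 0.0333
 shift cm [0.92 1.37 8.86] turn [-0.003  0.    -0.005]
```

Emit:
servo_tool:
  rows:
    - [0,0.9,1.3,0,0,0,0]
    - [0,0.9,1.3,4,0,0,0]
    - [0,0.9,1.3,8,0,0,0]
    - [0,0.9,1.3,9,0,0,0]
    - [0,0.9,1.3,9,0,0,0]

```text
clock: 10.5
position: [0.6062, 0.0171, 0.0481]
ee_rot: [-0.002, 0.663, 0.749, -0.002]
wrist_force: [-0.4, -0.2, 0.4]
width: 0.0332
```

Emit:
servo_tool:
  rows:
    - [0,0,0,0,0,0,0]
    - [0,0,0,0,0,0,0]

```text
clock: 10.7
position: [0.6094, 0.0176, 0.0524]
ee_rot: [0.001, 0.663, 0.748, 0.001]
wrist_force: [0.7, 0.9, -0.2]
width: 0.0331
```

```bash
python3 g.py .6087 .019 .0275; python3 look.py side 5 170 170;  python3 g.py .6087 .019 .0275
```

```text
t 10.7 pos [0.6094 0.0176 0.0524] F [ 0.7  0.9 -0.2] w 0.0331
 shift cm [ 0.15 -0.06  2.49] turn [ 0.003  0.    -0.005]
t 10.75 pos [0.6094 0.0175 0.0524] F [ 0.2 -0.1 -0.9] w 0.0331
 shift cm [ 0.16 -0.06  2.49] turn [ 0.003  0.    -0.005]
```

View pics/side5.png

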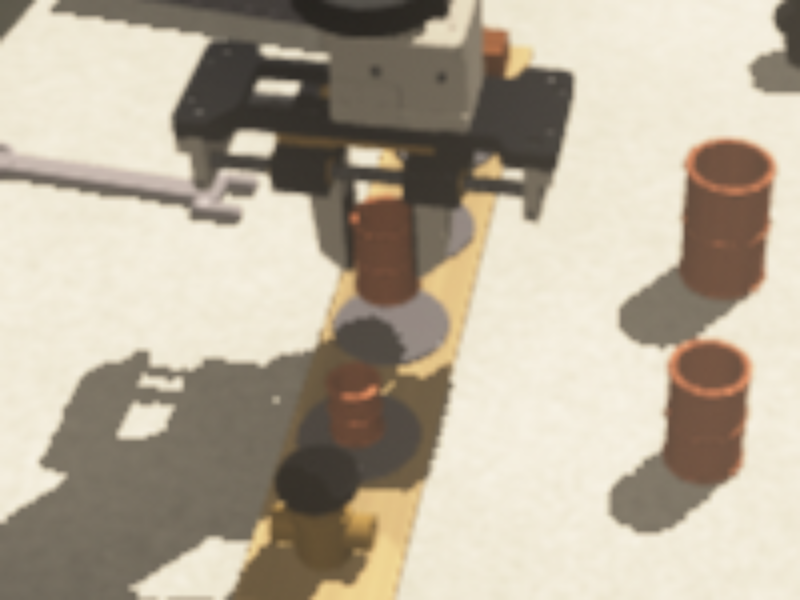

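Coupling b is above pad 2 at crop position (388,250), and a still stands behind it. I'll lower b the rest of the way.

Emit:
servo_tool:
  rows:
    - [0,0.15,0,1.5,0,0,0]
    - [0,0.15,0,2.3,0,0,0]
    - [0,0.15,0,2.4,0,0,0]
    - [0,0.15,0,2.4,0,0,0]

```text
clock: 11.15
position: [0.608, 0.0189, 0.0264]
ee_rot: [0.0, 0.663, 0.749, -0.0]
wrist_force: [-0.9, -1.1, 5.0]
width: 0.0332
```

Emit:
servo_tool:
  rows:
    - [0,0,0,0.1,0,0,0]
    - [0,0,0,0.1,0,0,0]
    - [0,0,0,0.1,0,0,0]

```text
clock: 11.45
position: [0.6081, 0.0189, 0.0263]
ee_rot: [0.0, 0.663, 0.749, -0.0]
wrist_force: [-3.6, -1.2, 15.5]
width: 0.0331
```

Emit:
servo_tool:
  rows:
    - [0,0,0,-0.15,0,0,0]
    - [0,0,0,-0.15,0,0,0]
    - [0.6,0,0,-0.1,0,0,0]
    - [0.6,0,0,-0.1,0,0,0]
    - [0.6,0,0,-0.1,0,0,0]

```text
clock: 11.95
position: [0.6079, 0.0189, 0.0262]
ee_rot: [-0.0, 0.663, 0.749, -0.0]
wrist_force: [0.1, 0.1, -0.1]
width: 0.0518
```

Emit:
servo_tool:
  rows:
    - [0.6,0,0,-4,0,0,0]
    - [0.6,0,0,-9,0,0,0]
    - [0.8,0,0,-13,0,0,0]
    - [0.8,0,0,-13,0,0,0]

```text
clock: 12.35
position: [0.6114, 0.02, 0.1625]
ee_rot: [0.003, 0.663, 0.749, 0.004]
wrist_force: [0.4, 0.1, 0.3]
width: 0.0668
```

```bash
python3 g.py .4262 .0638 .13
```

```text
t 12.35 pos [0.6114 0.02   0.1625] F [0.4 0.1 0.3] w 0.0668
 shift cm [  6.58 -17.89   3.08] turn [ 0.01   0.    -0.005]
```

Emit:
servo_tool:
  rows:
    - [0.8,6.4,-17.6,2.8,0,0,0]
    - [0.8,6.4,-17.6,2.8,0,0,0]
    - [0.8,6.4,-17.6,2.8,0,0,0]
    - [0.8,6.4,-17.6,2.8,0,0,0]
    - [0.8,6.4,-17.6,2.8,0,0,0]

```text
clock: 12.85
position: [0.4194, 0.0613, 0.1271]
ee_rot: [-0.001, 0.662, 0.75, -0.003]
wrist_force: [0.7, -0.2, -0.4]
width: 0.0736
```

Emit:
servo_tool:
  rows:
    - [0.8,0,0,0,0,0,0]
    - [0.8,0,0,0,0,0,0]

```text
clock: 13.05
position: [0.4269, 0.0611, 0.1287]
ee_rot: [0.0, 0.663, 0.748, 0.001]
wrist_force: [0.2, -0.6, -0.0]
width: 0.0733
```

```bash
python3 look.py top 6 170 150;python3 look.py side 6 230 170; python3 g.py .4262 .0638 .03;python3 rim.py 6 .6087 .02 .06; python3 rim.py 6 .4262 .0638 .064
```

```text
t 13.15 pos [0.4269 0.0611 0.1286] F [ 0.3  0.3 -0.6] w 0.0737
 shift cm [ 0.27 -0.05  9.86] turn [ 0.001 -0.001 -0.006]
top (array([0., 0.]), np.float64(0.0), 0, np.float64(nan))
side (array([0.6067, 0.0201]), np.float64(0.0153), 125, np.float64(0.0607))
top (array([0., 0.]), np.float64(0.0), 0, np.float64(nan))
side (array([0.4255, 0.0642]), np.float64(0.0187), 160, np.float64(0.0646))
  return _methods._mean(a, axis=axis, dtype=dtype,
  ret = ret.dtype.type(ret / rcount)
  return _methods._mean(a, axis=axis, dtype=dtype,
  ret = ret.dtype.type(ret / rcount)
```

View pics/side6.png

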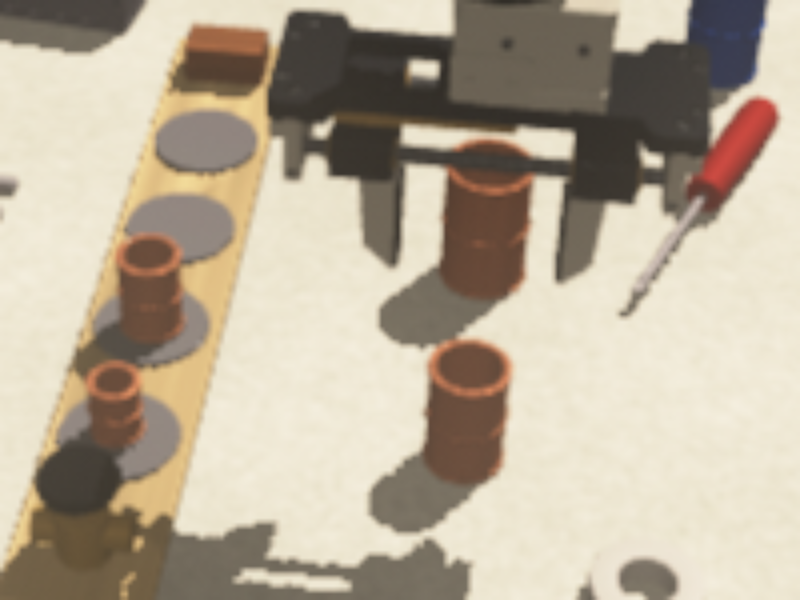

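Coupling b stands on pad 2 at crop position (150,290), measured at (0.607, 0.020). The jaws are lined up over c at (468,410).

Emit:
servo_tool:
  rows:
    - [0.8,0.3,0,3,0,0,0]
    - [0.8,0.3,0,7.5,0,0,0]
    - [0.8,0.3,0,9.8,0,0,0]
    - [0.8,0.3,0,9.8,0,0,0]
    - [0,0.3,0,9.8,0,0,0]
  squeeze: 20

```text
clock: 13.65
position: [0.4257, 0.0644, 0.0307]
ee_rot: [-0.0, 0.663, 0.749, -0.0]
wrist_force: [-0.8, 0.1, 0.8]
width: 0.0687
```

Emit:
servo_tool:
  rows:
    - [0,0,0,0,0,0,0]
    - [0,0,0,0,0,0,0]
    - [0,0,0,0,0,0,0]
    - [0,0,0,0,0,0,0]

```text
clock: 14.05
position: [0.4258, 0.0641, 0.0312]
ee_rot: [0.001, 0.663, 0.748, 0.0]
wrist_force: [0.6, -0.3, 3.0]
width: 0.0399
```

Emit:
servo_tool:
  rows:
    - [0,0,0,-4,0,0,0]
    - [0,0,0,-9,0,0,0]
    - [0,0,0,-12,0,0,0]
    - [0,0,0,-12,0,0,0]
    - [0,0,0,-12,0,0,0]

```text
clock: 14.55
position: [0.4255, 0.0638, 0.1509]
ee_rot: [0.001, 0.663, 0.748, 0.0]
wrist_force: [-1.0, -1.1, -2.4]
width: 0.0395
```

```bash
python3 g.py .6195 -.0645 .15
```

```text
t 14.55 pos [0.4255 0.0638 0.1509] F [-1.  -1.1 -2.4] w 0.0395
 shift cm [-15.06  17.73   0.13] turn [ 0.001  0.001 -0.005]
```

Emit:
servo_tool:
  rows:
    - [0,-15.0,17.7,0,0,0,0]
    - [0,-15.0,17.7,0,0,0,0]
    - [0,-15.0,17.7,0,0,0,0]
    - [0,-15.0,17.7,0,0,0,0]
    - [0,-15.0,17.7,0,0,0,0]

```text
clock: 15.05
position: [0.6204, -0.0666, 0.1478]
ee_rot: [-0.001, 0.664, 0.748, -0.001]
wrist_force: [-0.5, 0.1, -1.0]
width: 0.0396
```

Emit:
servo_tool:
  rows:
    - [0,0,0,3,0,0,0]
    - [0,0,0,7,0,0,0]
    - [0,0,0,8.5,0,0,0]
    - [0,0,0,8.5,0,0,0]
    - [0,0,0,8.5,0,0,0]

```text
clock: 15.55
position: [0.6192, -0.0629, 0.0659]
ee_rot: [-0.0, 0.663, 0.749, -0.0]
wrist_force: [0.3, -0.4, -2.4]
width: 0.0391
```

```bash
python3 look.py side 7 170 150; python3 g.py .6195 -.0645 .0415
```

```text
t 15.6 pos [ 0.6199 -0.0629  0.0668] F [-0.2  0.5 -1.1] w 0.0392
 shift cm [-0.15 -0.06  2.53] turn [ 0.002  0.    -0.004]
```

View pics/side7.png

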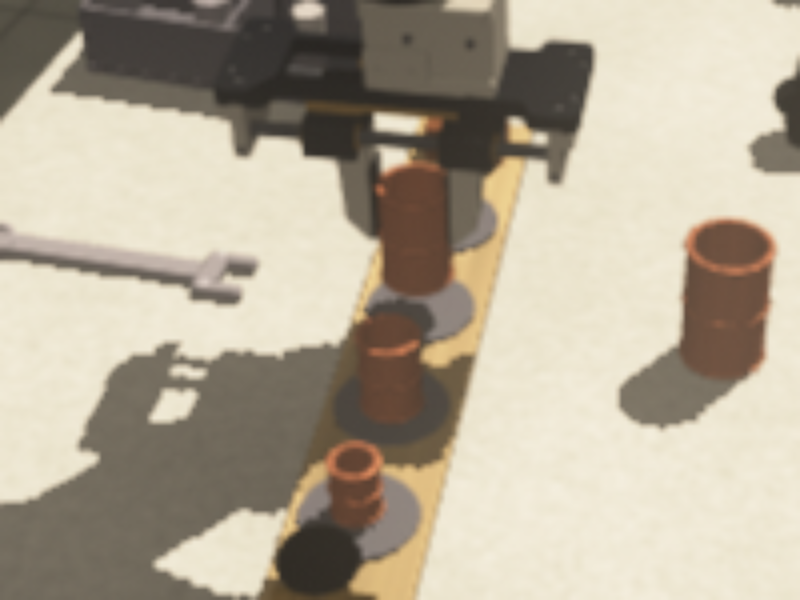

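Coupling c is over pad 3 at crop position (416,230), ready to lower.

Emit:
servo_tool:
  rows:
    - [0,-0.1,0,1.5,0,0,0]
    - [0,-0.1,0,2.3,0,0,0]
    - [0,-0.1,0,2.4,0,0,0]
    - [0,-0.1,0,2.4,0,0,0]

```text
clock: 16.0
position: [0.6195, -0.0647, 0.0417]
ee_rot: [0.001, 0.663, 0.748, 0.0]
wrist_force: [0.6, -1.7, 1.2]
width: 0.0396
```

Emit:
servo_tool:
  rows:
    - [0,0,0,0.1,0,0,0]
    - [0,0,0,0.1,0,0,0]
    - [0,0,0,0.1,0,0,0]

```text
clock: 16.3
position: [0.6196, -0.0648, 0.0416]
ee_rot: [0.001, 0.663, 0.748, 0.0]
wrist_force: [-2.5, -1.5, 10.2]
width: 0.0395
```

Emit:
servo_tool:
  rows:
    - [0,0,0,-0.1,0,0,0]
    - [0,0,0,-0.1,0,0,0]
    - [0.7,0,0,-0.1,0,0,0]
    - [0.7,0,0,-0.1,0,0,0]
    - [0.7,0,0,-0.1,0,0,0]

```text
clock: 16.8
position: [0.619, -0.0643, 0.0413]
ee_rot: [-0.0, 0.663, 0.749, -0.0]
wrist_force: [-0.5, -0.6, 0.4]
width: 0.0587
```

Emit:
servo_tool:
  rows:
    - [0.7,0,0,-4,0,0,0]
    - [0.7,0,0,-9,0,0,0]
    - [0.9,0,0,-12,0,0,0]
    - [0.9,0,0,-12,0,0,0]

```text
clock: 17.2
position: [0.622, -0.0638, 0.1665]
ee_rot: [0.003, 0.663, 0.749, 0.003]
wrist_force: [1.7, 0.9, 0.8]
width: 0.076
```

```bash
python3 g.py .445 -.082 .15; python3 look.py side 8 170 150; python3 rim.py 8 .6195 -.0645 .075 2>/dev/null; python3 rim.py 8 .445 -.082 .078
```

```text
t 17.2 pos [ 0.622  -0.0638  0.1665] F [1.7 0.9 0.8] w 0.076
 shift cm [  0.33 -17.8    1.51] turn [ 0.008  0.001 -0.005]Traceback (most recent call last):
  File "rim.py", line 10, in <module>
    f=dict(np.load(f"{n}{sys.argv[1]}.npz"));a=[float(x) for x in sys.argv[2:]]
           ~~~~~~~^^^^^^^^^^^^^^^^^^^^^^^^^
    fid = stack.enter_context(open(os.fspath(file), "rb"))
                              ~~~~^^^^^^^^^^^^^^^^^^^^^^^
FileNotFoundError: [Errno 2] No such file or directory: 'top8.npz'
```

View pics/side8.png

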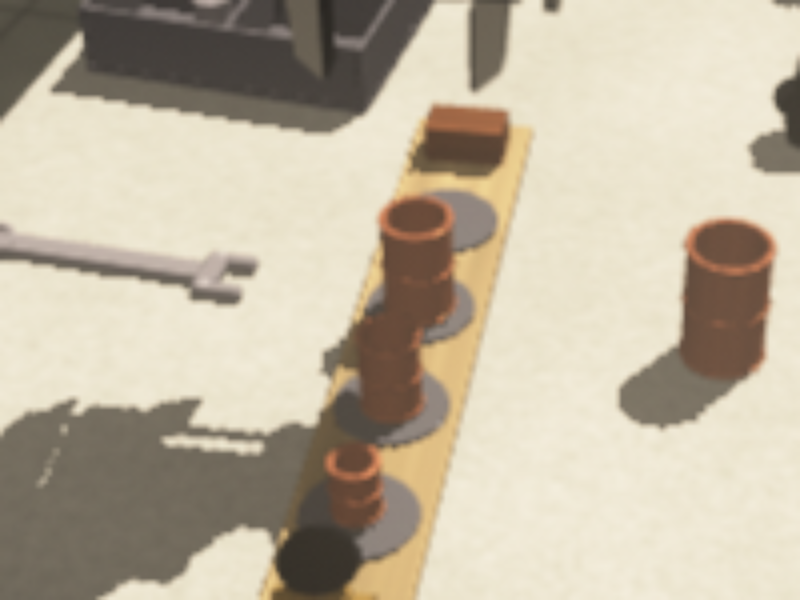

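Couplings a, b and c stand in a row on pads 1 to 3. Next is coupling d.

Emit:
servo_tool:
  rows:
    - [0.95,0.2,-17.7,1,0,0,0]
    - [0.95,0.2,-17.7,1,0,0,0]
    - [0.95,0.2,-17.7,1,0,0,0]
    - [0.95,0.2,-17.7,1,0,0,0]
    - [0.95,0.2,-17.7,1,0,0,0]

```text
clock: 17.75
position: [0.4379, -0.0848, 0.1499]
ee_rot: [-0.002, 0.664, 0.748, -0.002]
wrist_force: [1.7, -0.5, -0.5]
width: 0.0873
```

Emit:
servo_tool:
  rows:
    - [0.95,0,0,0,0,0,0]
    - [0.95,0,0,0,0,0,0]

```text
clock: 17.95
position: [0.4443, -0.0836, 0.1513]
ee_rot: [0.0, 0.663, 0.749, 0.0]
wrist_force: [-1.0, 0.5, 0.4]
width: 0.0876
```

```bash
python3 look.py side 9 230 150; python3 g.py .4449 -.082 .045
```

```text
t 18.0 pos [ 0.4443 -0.0834  0.1513] F [ 0.5 -0.1 -0.1] w 0.087
 shift cm [ 0.13  0.07 10.63] turn [ 0.001 -0.001 -0.004]
```

View pics/side9.png

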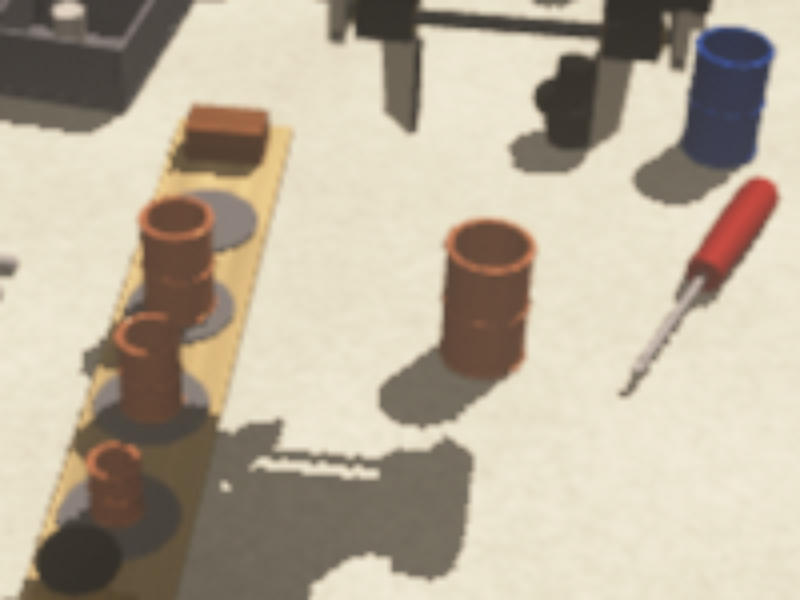

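The jaws are above coupling d at crop position (487,300), and the way down is clear.

Emit:
servo_tool:
  rows:
    - [0.95,0.1,0.1,4,0,0,0]
    - [0.95,0.1,0.1,8.5,0,0,0]
    - [0.95,0.1,0.1,10.6,0,0,0]
    - [0.95,0.1,0.1,10.6,0,0,0]
    - [0,0.1,0.1,10.6,0,0,0]
  squeeze: 25

```text
clock: 18.5
position: [0.4448, -0.082, 0.0456]
ee_rot: [-0.0, 0.663, 0.749, 0.0]
wrist_force: [0.1, 0.7, 0.4]
width: 0.0829
```

Emit:
servo_tool:
  rows:
    - [0,0,0,0,0,0,0]
    - [0,0,0,0,0,0,0]
    - [0,0,0,0,0,0,0]
    - [0,0,0,0,0,0,0]
    - [0,0,0,0,0,0,0]

```text
clock: 19.0
position: [0.4444, -0.0828, 0.0459]
ee_rot: [0.0, 0.663, 0.748, 0.0]
wrist_force: [-0.2, 0.2, 3.5]
width: 0.0475
```

Emit:
servo_tool:
  rows:
    - [0,0,0,-4,0,0,0]
    - [0,0,0,-9,0,0,0]
    - [0,0,0,-13,0,0,0]
    - [0,0,0,-13,0,0,0]
    - [0,0,0,-13,0,0,0]

```text
clock: 19.5
position: [0.4442, -0.083, 0.1761]
ee_rot: [0.001, 0.663, 0.748, 0.0]
wrist_force: [-0.2, -0.1, -1.1]
width: 0.0476
```

```bash
python3 g.py .630 -.1485 .15
```

```text
t 19.5 pos [ 0.4442 -0.083   0.1761] F [-0.2 -0.1 -1.1] w 0.0476
 shift cm [-8.73 17.65  2.64] turn [ 0.001  0.001 -0.005]
```

Emit:
servo_tool:
  rows:
    - [0,-8.8,17.6,0,0,0,0]
    - [0,-8.8,17.6,0,0,0,0]
    - [0,-8.8,17.6,0,0,0,0]
    - [0,-8.8,17.6,0,0,0,0]
    - [0,-8.8,17.6,0,0,0,0]

```text
clock: 20.0
position: [0.6327, -0.1512, 0.1716]
ee_rot: [-0.001, 0.664, 0.748, -0.0]
wrist_force: [-0.1, -0.0, -2.3]
width: 0.0473
```

Emit:
servo_tool:
  rows:
    - [0,0,0,3,0,0,0]
    - [0,0,0,7,0,0,0]
    - [0,0,0,9.5,0,0,0]
    - [0,0,0,9.5,0,0,0]
    - [0,0,0,9.5,0,0,0]

```text
clock: 20.5
position: [0.6286, -0.1483, 0.0796]
ee_rot: [-0.001, 0.663, 0.749, -0.001]
wrist_force: [0.4, -0.3, -0.9]
width: 0.0476
```

```bash
python3 look.py side 10 190 120; python3 g.py .630 -.149 .0565
```

```text
t 20.55 pos [ 0.6297 -0.1484  0.081 ] F [-0.8  0.4 -0.5] w 0.0473
 shift cm [-0.06  0.03  2.45] turn [ 0.    -0.    -0.004]
```

View pics/side10.png

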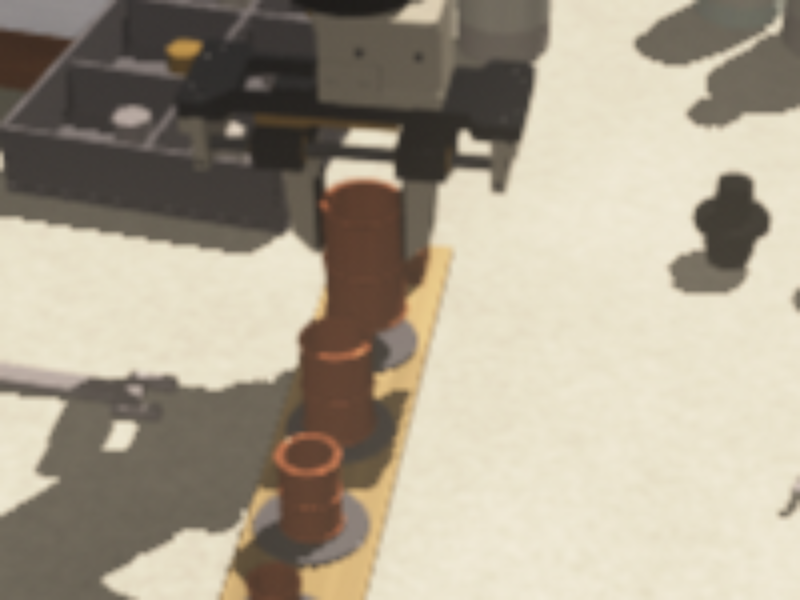

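Coupling d is above pad 4 at crop position (365,255), clear of c, ready to lower.

Emit:
servo_tool:
  rows:
    - [0,0,0,1.5,0,0,0]
    - [0,0,0,2.3,0,0,0]
    - [0,0,0,2.4,0,0,0]
    - [0,0,0,2.4,0,0,0]

```text
clock: 20.95
position: [0.6299, -0.1489, 0.0567]
ee_rot: [0.001, 0.663, 0.749, 0.0]
wrist_force: [0.9, 0.5, -0.7]
width: 0.0473
```

Emit:
servo_tool:
  rows:
    - [0,0,0,0.1,0,0,0]
    - [0,0,0,0.1,0,0,0]
    - [0,0,0,0.1,0,0,0]

```text
clock: 21.25
position: [0.63, -0.149, 0.0567]
ee_rot: [0.001, 0.663, 0.748, 0.0]
wrist_force: [-1.3, -0.4, 9.2]
width: 0.0474
```

Emit:
servo_tool:
  rows:
    - [0,0,0,-0.1,0,0,0]
    - [0,0,0,-0.1,0,0,0]
    - [0.8,0,0,-0.1,0,0,0]
    - [0.8,0,0,-0.1,0,0,0]
    - [0.8,0,0,-0.1,0,0,0]

```text
clock: 21.75
position: [0.6293, -0.1487, 0.0563]
ee_rot: [-0.0, 0.663, 0.749, -0.0]
wrist_force: [-0.3, -0.7, 0.0]
width: 0.0673
```

Emit:
servo_tool:
  rows:
    - [0.8,0,0,-4,0,0,0]
    - [0.8,0,0,-9,0,0,0]
    - [0.8,0,0,-12,0,0,0]
    - [0.8,0,0,-12,0,0,0]

```text
clock: 22.15
position: [0.6322, -0.1485, 0.1817]
ee_rot: [0.003, 0.663, 0.749, 0.002]
wrist_force: [0.2, -0.5, 0.9]
width: 0.0735
```

```bash
python3 g.py .4327 -.3105 .15
```

```text
t 22.15 pos [ 0.6322 -0.1485  0.1817] F [ 0.2 -0.5  0.9] w 0.0735
 shift cm [-13.67 -21.78   3.03] turn [ 0.008  0.002 -0.005]
```

Emit:
servo_tool:
  rows:
    - [0.5,-13.7,-21.8,2,0,0,0]
    - [0.5,-13.7,-21.8,2,0,0,0]
    - [0.5,-13.7,-21.8,2,0,0,0]
    - [0.5,-13.7,-21.8,2,0,0,0]
    - [0.5,-13.7,-21.8,2,0,0,0]

```text
clock: 22.65
position: [0.4338, -0.3067, 0.1563]
ee_rot: [-0.0, 0.663, 0.749, -0.0]
wrist_force: [0.1, -1.5, 0.5]
width: 0.046
```

Emit:
servo_tool:
  rows:
    - [0.5,0,0,0,0,0,0]
    - [0.5,0,0,0,0,0,0]

```text
clock: 22.85
position: [0.4344, -0.307, 0.1565]
ee_rot: [-0.001, 0.664, 0.747, -0.0]
wrist_force: [0.1, -0.3, 0.2]
width: 0.0457
```

```bash
python3 g.py .4324 -.3103 .1; python3 look.py side 11 190 100;python3 look.py top 11 300 100; for a in ".5985 .1025 .047" ".608 .02 .061" ".6195 -.0645 .075" ".63 -.1485 .089" ".4325 -.3105 .059" ".34 -.33 .078"; do echo $a; python3 rim.py 11 $a 2>/dev/null;done
```

```text
t 22.85 pos [ 0.4344 -0.307   0.1565] F [ 0.1 -0.3  0.2] w 0.0457
 shift cm [-0.31 -0.23  5.65] turn [-0.001 -0.    -0.008]
.5985 .1025 .047
top (array([0.5992, 0.1017]), np.float64(0.012), 101, np.float64(0.0453))
side (array([0.5979, 0.1024]), np.float64(0.012), 93, np.float64(0.0474))
.608 .02 .061
top (array([0.608 , 0.0196]), np.float64(0.0155), 131, np.float64(0.0593))
side (array([0.6067, 0.0205]), np.float64(0.0154), 115, np.float64(0.0616))
.6195 -.0645 .075
top (array([ 0.6194, -0.0649]), np.float64(0.0189), 169, np.float64(0.0734))
side (array([ 0.6185, -0.0645]), np.float64(0.0188), 131, np.float64(0.0752))
.63 -.1485 .089
top (array([ 0.6295, -0.1483]), np.float64(0.0229), 216, np.float64(0.0873))
side (array([ 0.6287, -0.1478]), np.float64(0.0227), 142, np.float64(0.0893))
.4325 -.3105 .059
top (array([ 0.4329, -0.3106]), np.float64(0.0083), 141, np.float64(0.0576))
side (array([ 0.4315, -0.3097]), np.float64(0.0091), 53, np.float64(0.0596))
.34 -.33 .078
top (array([ 0.3359, -0.3256]), np.float64(0.0228), 248, np.float64(0.0762))
side (array([ 0.3352, -0.3261]), np.float64(0.0228), 119, np.float64(0.0783))
```

View pics/side11.png

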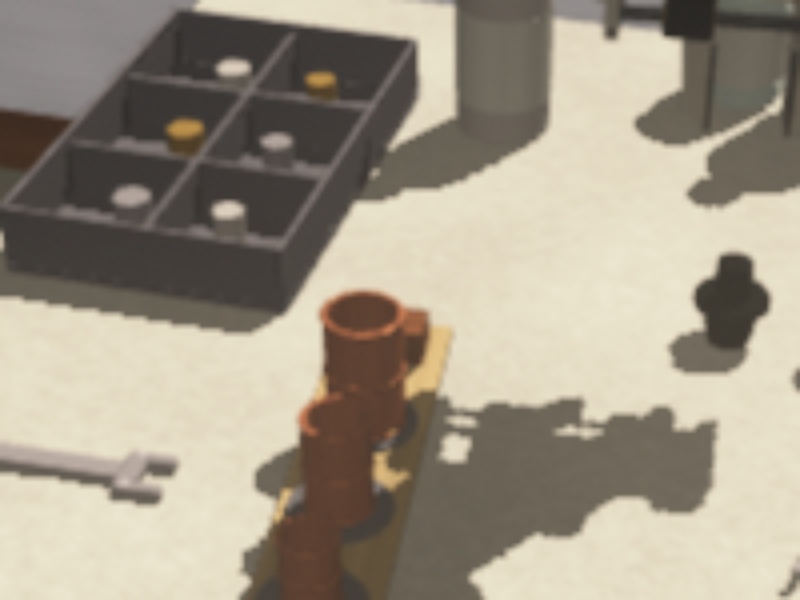

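View pics/top11.png

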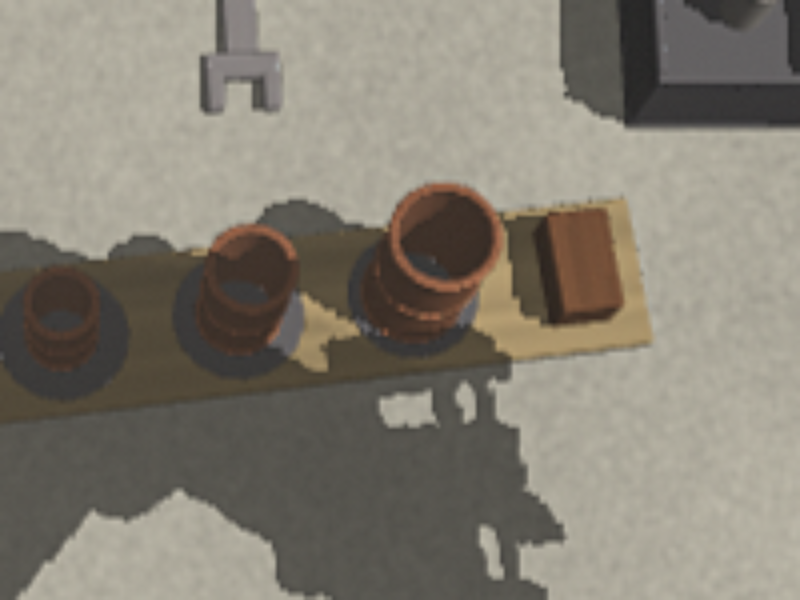

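All four couplings stand within 1.5 mm of their pad centres. The bung is at (0.433, -0.311), and the blue decoy's edge clears the fingers by about 30 mm.

Emit:
servo_tool:
  rows:
    - [0.5,-0.3,-0.2,4,0,0,0]
    - [0.5,-0.3,-0.2,8,0,0,0]
    - [0.5,-0.3,-0.2,11,0,0,0]
    - [0.5,-0.3,-0.2,11,0,0,0]
    - [0.5,-0.3,-0.2,11,0,0,0]
  squeeze: 20

```text
clock: 23.45
position: [0.4355, -0.3078, 0.0475]
ee_rot: [-0.0, 0.662, 0.749, 0.0]
wrist_force: [0.5, 0.2, 0.7]
width: 0.0458
```

```bash
python3 g.py .4327 -.3106 .037; python3 look.py side 12 290 70;python3 g.py .4327 -.3106 .037
```

```text
t 23.45 pos [ 0.4355 -0.3078  0.0475] F [0.5 0.2 0.7] w 0.0458
 shift cm [-0.25 -0.32  1.05] turn [ 0.    -0.001 -0.002]
t 23.5 pos [ 0.436  -0.3084  0.0484] F [-0.5  0.   0.1] w 0.0458
 shift cm [-0.17 -0.36  1.14] turn [ 0.002  0.    -0.003]
```

View pics/side12.png

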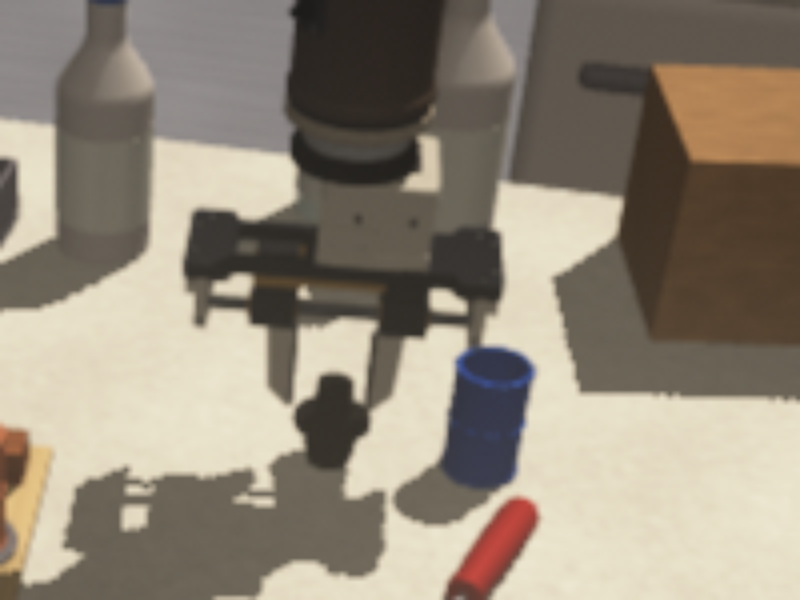

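The bung stands at crop position (332,415) between the fingers. The gripper body is above the blue decoy's rim and clears it.

Emit:
servo_tool:
  rows:
    - [0.5,-0.2,-0.3,0,0,0,0]
    - [0.5,-0.2,-0.3,1.1,0,0,0]
    - [0.5,-0.2,-0.3,1.1,0,0,0]
    - [0,-0.2,-0.3,1.1,0,0,0]
    - [0,-0.2,-0.3,1.1,0,0,0]

```text
clock: 24.0
position: [0.4316, -0.3115, 0.0363]
ee_rot: [0.0, 0.663, 0.749, 0.0]
wrist_force: [0.3, 0.4, -0.7]
width: 0.0345
```

Emit:
servo_tool:
  rows:
    - [0,0,0,0,0,0,0]
    - [0,0,0,0,0,0,0]
    - [0,0,0,0,0,0,0]

```text
clock: 24.3
position: [0.4317, -0.3115, 0.0363]
ee_rot: [0.0, 0.663, 0.749, 0.0]
wrist_force: [0.9, -0.3, 0.9]
width: 0.0235
```

Emit:
servo_tool:
  rows:
    - [0,0,0,-4,0,0,0]
    - [0,0,0,-9,0,0,0]
    - [0,0,0,-14,0,0,0]
    - [0,0,0,-16,0,0,0]
    - [0,0,0,-16,0,0,0]

```text
clock: 24.8
position: [0.4333, -0.3122, 0.1996]
ee_rot: [0.003, 0.663, 0.748, 0.0]
wrist_force: [0.6, -0.5, -1.2]
width: 0.0236
```

```bash
python3 g.py .6293 -.1487 .20; python3 look.py side 13 290 10
```

```text
t 24.8 pos [ 0.4333 -0.3122  0.1996] F [ 0.6 -0.5 -1.2] w 0.0236
 shift cm [13.87 21.42 -0.  ] turn [ 0.004  0.004 -0.005]
```

View pics/side13.png

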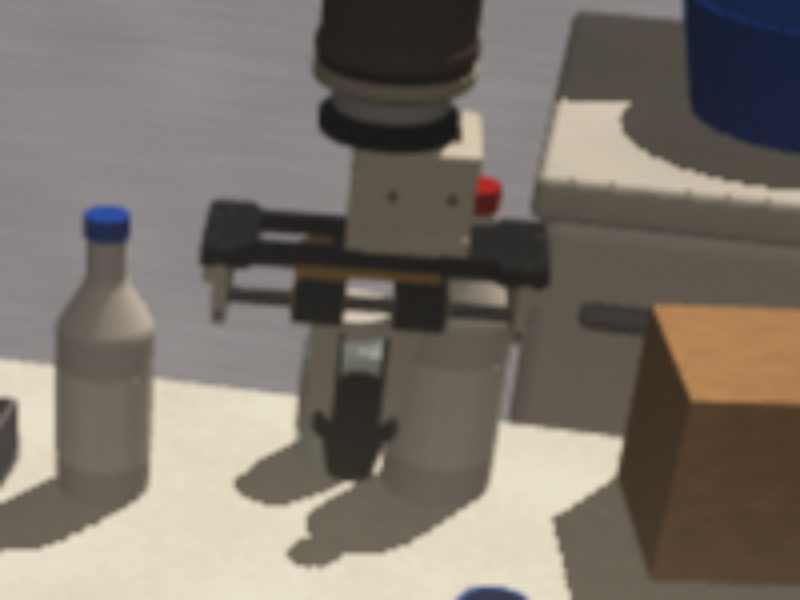

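The bung hangs upright in the jaws at crop position (357,425). I'll carry it to coupling d.

Emit:
servo_tool:
  rows:
    - [0,13.8,21.4,0,0,0,0]
    - [0,13.8,21.4,0,0,0,0]
    - [0,13.8,21.4,0,0,0,0]
    - [0,13.8,21.4,0,0,0,0]
    - [0,13.8,21.4,0,0,0,0]

```text
clock: 25.35
position: [0.6241, -0.1503, 0.1938]
ee_rot: [-0.001, 0.663, 0.748, -0.001]
wrist_force: [-0.1, -1.7, -0.1]
width: 0.0233
```

Emit:
servo_tool:
  rows:
    - [0,0,0,0,0,0,0]
    - [0,0,0,0,0,0,0]

```text
clock: 25.55
position: [0.6236, -0.1496, 0.1937]
ee_rot: [-0.002, 0.662, 0.75, -0.001]
wrist_force: [-0.3, -0.7, -0.9]
width: 0.0235
```

```bash
python3 g.py .6293 -.1495 .135
```

```text
t 25.55 pos [ 0.6236 -0.1496  0.1937] F [-0.3 -0.7 -0.9] w 0.0235
 shift cm [-0.07  0.59  5.87] turn [-0.003 -0.002 -0.001]
```

Emit:
servo_tool:
  rows:
    - [0,-0.1,0.5,2,0,0,0]
    - [0,-0.1,0.5,5,0,0,0]
    - [0,-0.1,0.5,5.6,0,0,0]
    - [0,-0.1,0.5,5.6,0,0,0]
    - [0,-0.1,0.5,5.6,0,0,0]

```text
clock: 26.05
position: [0.6289, -0.1526, 0.141]
ee_rot: [0.0, 0.663, 0.748, 0.0]
wrist_force: [0.1, 0.4, -1.2]
width: 0.0233
```

Emit:
servo_tool:
  rows:
    - [0,0,0,0,0,0,0]

```text
clock: 26.15
position: [0.6295, -0.1524, 0.1416]
ee_rot: [0.001, 0.663, 0.748, 0.0]
wrist_force: [0.0, 0.3, -0.6]
width: 0.0236
```

```bash
python3 look.py side 14 190 90;python3 look.py top 14 300 80; python3 g.py .6293 -.1495 .135
```

```text
t 26.25 pos [ 0.6294 -0.1521  0.1414] F [-0.4 -0.7 -0.2] w 0.0232
 shift cm [0.26 0.02 0.64] turn [ 0.002  0.001 -0.005]
```

View pics/side14.png

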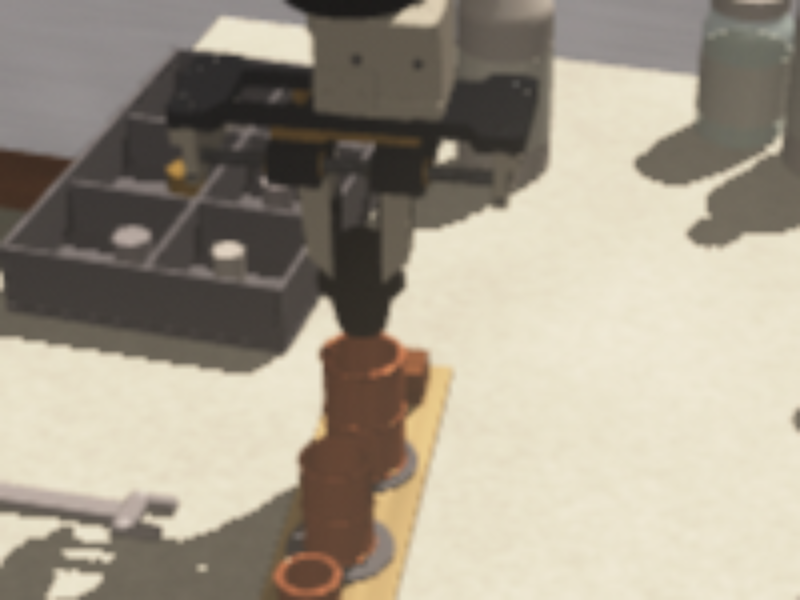

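View pics/top14.png

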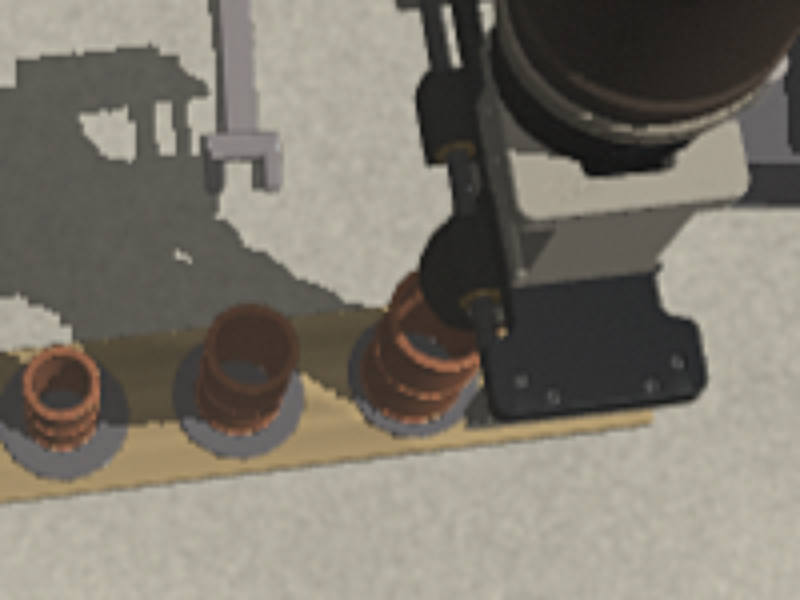

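The bung's foot at crop position (360,325) is just above d's rim and centred in x. I'll correct 2.5 mm along the strip and then lower it slowly.

Emit:
servo_tool:
  rows:
    - [0,0.25,0,0,0,0,0]
    - [0,0.25,0,0.5,0,0,0]
    - [0,0.25,0,1.2,0,0,0]
    - [0,0.25,0,2,0,0,0]
    - [0,0.25,0,2,0,0,0]

```text
clock: 26.75
position: [0.6275, -0.1496, 0.1183]
ee_rot: [-0.001, 0.663, 0.749, -0.001]
wrist_force: [-0.7, -0.7, -0.7]
width: 0.024
```

```bash
python3 look.py side 15 190 90; python3 g.py .6293 -.1495 .0973
```

```text
t 26.8 pos [ 0.6279 -0.1496  0.119 ] F [-0.1  0.8 -0.6] w 0.0236
 shift cm [-0.01  0.14  2.17] turn [-0.002 -0.    -0.005]
```

View pics/side15.png

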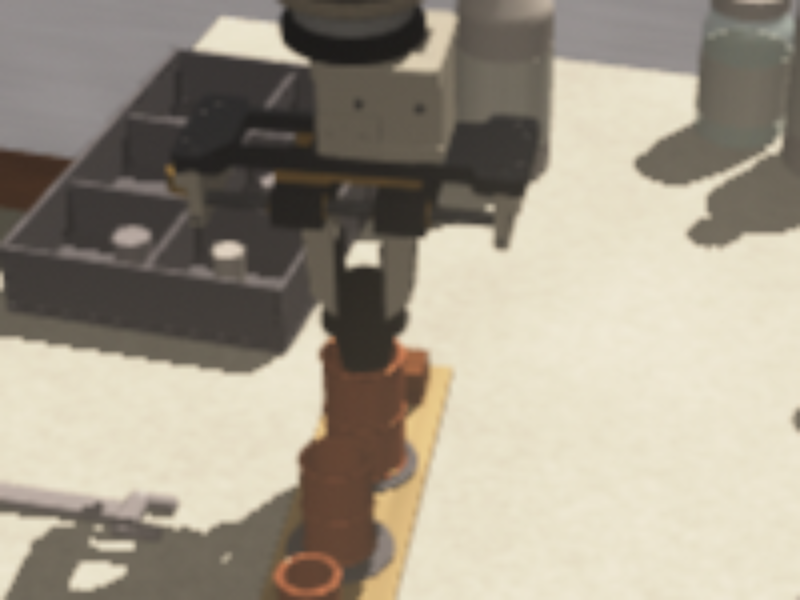

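The bung's foot is inside d's mouth at crop position (365,360), and the wrist force is about zero. I'll continue down.

Emit:
servo_tool:
  rows:
    - [0,0,0.1,0.5,0,0,0]
    - [0,0,0.1,1.2,0,0,0]
    - [0,0,0.1,1.8,0,0,0]
    - [0,0,0.1,1.8,0,0,0]

```text
clock: 27.2
position: [0.6288, -0.1494, 0.1009]
ee_rot: [-0.001, 0.663, 0.749, -0.001]
wrist_force: [-0.2, -0.6, -0.9]
width: 0.0232
```

Emit:
servo_tool:
  rows:
    - [0,0,0,0.1,0,0,0]
    - [0,0,0,0.2,0,0,0]
    - [0,0,0,0.2,0,0,0]

```text
clock: 27.5
position: [0.6296, -0.1494, 0.1003]
ee_rot: [0.0, 0.663, 0.749, 0.0]
wrist_force: [-0.2, -0.0, -0.2]
width: 0.0236
```

Emit:
servo_tool:
  rows:
    - [0,0,0,0.1,0,0,0]
    - [0,0,0,0.2,0,0,0]
    - [0,0,0,0.2,0,0,0]

```text
clock: 27.8
position: [0.6295, -0.1494, 0.0981]
ee_rot: [-0.0, 0.663, 0.749, -0.0]
wrist_force: [0.7, -0.3, -0.8]
width: 0.0234
```

Emit:
servo_tool:
  rows:
    - [0,0,0,0.1,0,0,0]
    - [0,0,0,0.1,0,0,0]
    - [0,0,0,0.1,0,0,0]

```text
clock: 28.1
position: [0.6297, -0.1494, 0.0974]
ee_rot: [0.0, 0.663, 0.749, 0.0]
wrist_force: [0.1, -0.3, 2.2]
width: 0.0239
```

Emit:
servo_tool:
  rows:
    - [0,0,0,0.1,0,0,0]
    - [0,0,0,0.15,0,0,0]
    - [0,0,0,0.15,0,0,0]

```text
clock: 28.4
position: [0.63, -0.1494, 0.0971]
ee_rot: [0.001, 0.663, 0.749, 0.0]
wrist_force: [-4.6, 0.6, 11.9]
width: 0.0231
```

Contact came at the predicted home height. I'll ease off, release and retreat.

Emit:
servo_tool:
  rows:
    - [0,0,0,-0.15,0,0,0]
    - [0,0,0,-0.15,0,0,0]
    - [0.5,0,0,-0.15,0,0,0]
    - [0.5,0,0,-0.15,0,0,0]
    - [0.5,0,0,-0.15,0,0,0]

```text
clock: 28.9
position: [0.6295, -0.1494, 0.0969]
ee_rot: [-0.0, 0.663, 0.749, -0.0]
wrist_force: [0.1, -0.9, -1.3]
width: 0.0429
```

Emit:
servo_tool:
  rows:
    - [0.5,0,0,-3,0,0,0]
    - [0.5,0,0,-7,0,0,0]
    - [0.5,0,0,-12,0,0,0]
    - [0.5,0,0,-12,0,0,0]

```text
clock: 29.3
position: [0.6332, -0.1488, 0.2244]
ee_rot: [0.004, 0.663, 0.749, 0.003]
wrist_force: [0.8, -0.5, 0.6]
width: 0.0456
```

Emit:
servo_tool:
  rows:
    - [0.5,0,-20,0,0,0,0]
    - [0.5,0,-20,0,0,0,0]
    - [0.5,0,-20,0,0,0,0]
    - [0.5,0,-20,0,0,0,0]
    - [0.5,0,-20,0,0,0,0]

```text
clock: 29.8
position: [0.4239, -0.1749, 0.216]
ee_rot: [-0.002, 0.664, 0.747, -0.003]
wrist_force: [0.8, -0.2, 0.9]
width: 0.0461
```

Emit:
servo_tool:
  rows:
    - [0.5,0,0,0,0,0,0]
    - [0.5,0,0,0,0,0,0]
    - [0.5,0,0,0,0,0,0]

```text
clock: 30.1
position: [0.4324, -0.173, 0.2173]
ee_rot: [0.0, 0.663, 0.749, 0.001]
wrist_force: [-0.1, -0.2, -0.5]
width: 0.046
```

```bash
python3 look.py side 16 190 130;python3 look.py top 16 240 110; for a in ".5985 .1025 .047" ".608 .02 .061" ".6195 -.0645 .075" ".63 -.1485 .12" ".63 -.1485 .093"; do echo $a; python3 rim.py 16 $a 2>/dev/null;done; python3 - <<'E'
from h import *
for n in ("top","side"):
    f=dict(np.load(n+"16.npz"));P=cloud(f).reshape(-1,3)
    s=P[(np.hypot(P[:,0]-.629,P[:,1]+.1485)<.028)&(P[:,2]>.08)]
    # flange top annulus plane
    r=np.hypot(s[:,0]-.629,s[:,1]+.1485);g=s[(r>.016)&(r<.022)&(s[:,2]<.1)&(s[:,2]>.088)]
    A=np.c_[g[:,:2]-[.629,-.1485],np.ones(len(g))];print(n,len(g),np.linalg.lstsq(A,g[:,2],rcond=None)[0].round(4),"ztop",np.sort(s[:,2])[-20:][[0,10]].round(4))
E
```

```text
.5985 .1025 .047
top (array([0.5993, 0.1017]), np.float64(0.0121), 97, np.float64(0.0454))
side (array([0.5979, 0.1025]), np.float64(0.0118), 98, np.float64(0.0477))
.608 .02 .061
top (array([0.608 , 0.0195]), np.float64(0.0155), 129, np.float64(0.0595))
side (array([0.6066, 0.0201]), np.float64(0.0153), 114, np.float64(0.0611))
.6195 -.0645 .075
top (array([ 0.6194, -0.0649]), np.float64(0.019), 168, np.float64(0.0734))
side (array([ 0.6183, -0.0644]), np.float64(0.0187), 128, np.float64(0.0752))
.63 -.1485 .12
top (array([ 0.6296, -0.1492]), np.float64(0.0084), 151, np.float64(0.1185))
side (array([ 0.6288, -0.1478]), np.float64(0.009), 66, np.float64(0.1206))
.63 -.1485 .093
top (array([ 0.6305, -0.1496]), np.float64(0.0202), 443, np.float64(0.0927))
side (array([ 0.6286, -0.1478]), np.float64(0.0206), 187, np.float64(0.0954))
top 174 [-0.0018  0.0035  0.0929] ztop [0.1199 0.1206]
side 61 [ 0.0041 -0.0206  0.0956] ztop [0.1215 0.1224]
```

View pics/side16.png

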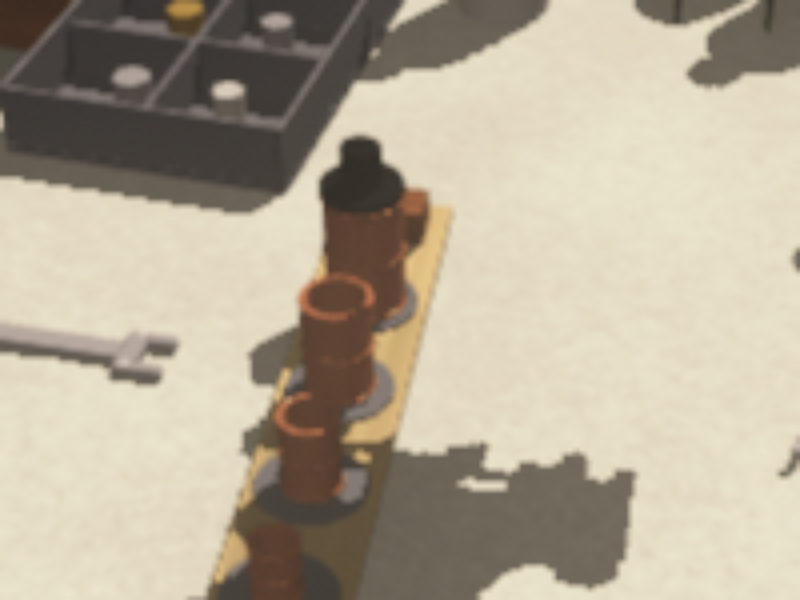

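View pics/top16.png

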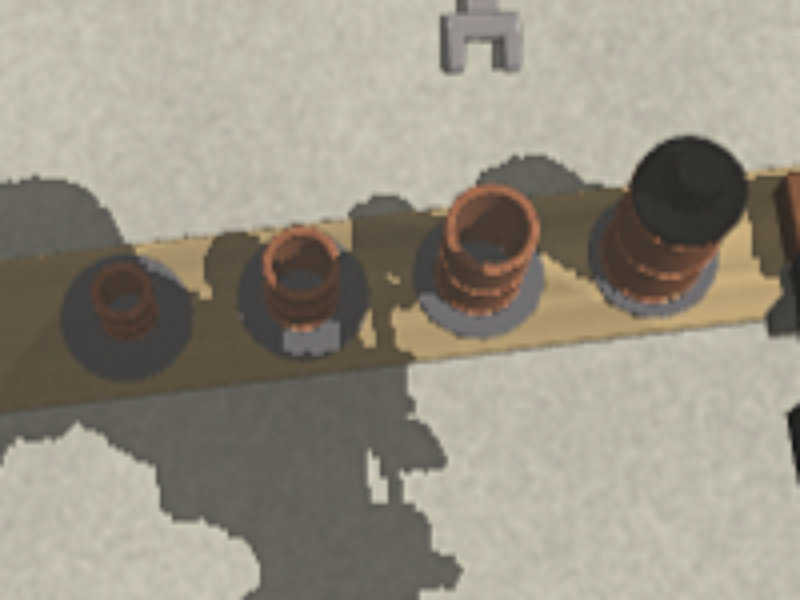

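The bung's flange is level at z of about 0.094 m, against 0.094 m expected. All the couplings stand upright on their pads.

```bash
python3 -c "
from plant import ctrl
print(ctrl.job_done())"
```

```text
the job is handed in; nothing more can be done
None
```

The four copper couplings stand upright on the strip in order of size, smallest next to the valve and largest at the far end. The bung is home in the largest, and I handed the job in at about 30 s of the 131 s allowed.

**Placing:** My last look put a, b and c within about 2 mm of their pad centres in both views. I measured d at the same accuracy before fitting the bung; afterwards its rim was hidden under the flange.

**Bung:** It met the rim at the height I had worked out for home and took about 12 N of push. The flange top measured about 93 mm in the top view and 95.5 mm in the side view, where 94 mm is expected. The top view showed it flat to under 0.3°.

**Disagreements:** The side view's fit showed about 1° of flange tilt from few points, which I put down to noise. The two cameras differed by 1–2 mm throughout, within their stated calibration. No check failed. The arm was raised clear of everything at hand-in.

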